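Put washed glassware on the dryer

ROBOT

A 6-joint arm with a two-finger parallel gripper is mounted at the origin on a cart in front of the work surface, level with it; the furniture and walls round the work are solid. World frame = base frame: x ahead of the robot, y to its left, z up, the work surface at z = 0. Lengths are in m, angles in rad, forces in N, time in s.
With the tool pointing down it reaches from about 0.3 to 0.875 m from the base axis. Payload 4.2 kg.
Tool frame: the origin (TCP) lies on the front face of the gripper's body, between the roots of the fingers; the fingertips stand 73 mm ahead of it and the grasp point (between the pads) lies 54 mm ahead of it (bot.tip_extent is the distance from the TCP to the fingertips, in m); z points along the fingers, y is the line along which they close (so a half turn about z gives the same grasp; the last joint's range is limited). The gripper opens to 85 mm and grips with 20 to 120 N. Pads are 22 mm wide; open, the fingers measure 114 mm over their backs; the gripper's body (76 mm by 85 mm) begins 54 mm behind the grasp point. The pads swing forward as they close: fully open they stand 13 mm farther back than shut.
Start: joints at [1.166, 0.32, 1.565, -0, 1.257, -0.02], TCP at [0.216, 0.533, 0.304] pointing down, gripper open.
Joint ranges: [-3.11, 3.11], [-0.84, 2.01], [0.21, 2.61], [-1.34, 4.49], [0.05, 2.63], [-2.56, 2.56]. Speed limits (rad/s): [2.57, 2.57, 3.14, 3.14, 3.14, 3.14].

INTERFACE

Orientations are given as a rotation vector (axis times angle).
In Python, from plant import bot gives the robot as it stands.
- The arm moves only by the tool apply_moves, never from a script. Its argument "increments" is a list of rows, each an object of numbers: "x", "y", "z": the shift along the tool's x, y, z each as a share of 15 cm, from -1 to 1; "rx", "ry", "rz": the turn, a rotation vector about the tool's x, y, z each as a share of 180 degrees, from -1 to 1. In form: [{"x": .., "y": .., "z": .., "rx": .., "ry": .., "rz": ..}, ...]. A call has exactly 10 rows; each row is the pose to reach, as a shift and turn from the pose commanded when the call began, along the tool's axes at that moment, turning the shorter way round; what a row does not reach only later rows make up. A row lasts 1/8 s, in which the tool goes at most 62.5 mm and 10.7 degrees, less where a joint would pass 70% of its speed; a pose out of reach is approached as far as the arm can. A call with a number of a shift or a turn outside -1 to 1 is refused whole. A call with a gripper value outside its range is refused whole. "fingers" is the gripper's target within -1 to 1 (shut at 1, half-way at 0, fully open at -1), set as the call begins (left out, the last holds). The fingers move at their own pace and stop on an object; "newtons" is the grip in N (left out, the last holds). Time passes only in rows, so rows that repeat a pose let the fingers close, or fill a call up. It gives the time, the measured TCP pose, the force, the opening and the grip force at its end, in the units of the state.
- bot.observe(): the state, without advancing time (a new reading comes with each control period).
- bot.camera(name): name is "scene" or "top"; returns the picture (420x560x3 uint8, red, green, blue); there is no depth.
- bot.get_calibration(name): a dict with "intrinsics" (3x3 intrinsics, pixels), "R" (3x3) and "t" (3): a world point X has camera coordinates R X + t. Camera axes: x right, y down, z forward; pixel columns grow to the right and rows downward; lengths in m; the calibration is good to about 2 mm. A picture is of the moment at which its call begins. get_calibration takes no time and is no camera call.
- bot.job_done(): hands the job in; it is judged then, once.
The state is a dict: "time_s": time; "qpos": joint angles; "qd": joint speeds; "joint_efforts": joint torques, N m; "tcp_pos": TCP position; "orientation": TCP orientation; "contact_force": force on the tool from outside, world axes, zero at the start; "wrist_torque": the same for the moment, N m; "finger_gap": opening from 0.0 (shut) to 1.0 (fully open); "grasp_force": force on a finger pad.
Only numpy, scipy, OpenCV 4.12 (cv2) and the standard library are available. Lean on these libraries where they do the work, as an engineer would, in place of code of your own. Each camera call takes 0.05 s, during which the arm holds its last target. There are 200 camera calls.

TASK

Put the two washed vessels upside down on the glassware dryer: the measuring cylinder over the long tube and the square bottle over the short tube, each pushed down until its mouth rests on the collar at the foot of its tube. When both hang there by themselves, switch the warm air on by pushing the lever all the way over, away from you. Leave the small beaker and the dropper bottle standing where they are.

Things in the scene. Friction and masses are not known exactly. Their poses are not given: they have to be found in the camera images.
- cylinder_mid (a point): Clear measuring cylinder, 190 mm long, 0.10-0.16 kg: round barrel 27 mm outside, closed end with white hexagonal foot (52 mm across flats, 10 mm thick). Starts lying, mouth roughly toward the robot. This point: on its axis, 95 mm from the foot's underside and from the mouth, about 21 mm above the table as it lies. z axis: from foot to mouth (mouth lies about 3 degrees lower).
- cylinder_mouth (a point): Centre of the measuring cylinder's open mouth: rim 31 mm outside, bore 21 mm and 178 mm deep. Axes as cylinder_mid.
- bottle_mid (a point): Clear square glass bottle, 114 mm long, 0.12-0.20 kg: body 54 x 54 mm, 74 mm long, sloping shoulder, round open neck. Starts lying on a flat side, mouth roughly toward the robot. This point: on its axis, 57 mm from the base's underside and from the mouth, 27 mm above the table as it lies. z axis: from base to mouth; x and y square to the body's sides.
- bottle_mouth (a point): Centre of the square bottle's open mouth: lip 39 mm outside, neck 35 mm outside, 29 mm inside; inside depth 110 mm. Axes as bottle_mid.
- tube_long_seat (a point): Long slim steel air tube, 12 mm diameter, standing 120 mm out of a grey collar 48 mm across; leans 45 degrees from upright, away from the robot (to the dryer's +x). This point: centre of the collar's top face, where the cylinder's mouth ends up; z axis along the tube to its tip, y axis level, along the dryer. Fixed; the two tubes may change places.
- tube_long_tip (a point): Tip of the long tube, on its axis (its last 10 mm tapers slightly). Axes as tube_long_seat.
- tube_short_seat (a point): Short thick steel air tube, 21 mm diameter, standing 60 mm out of a grey collar 48 mm across; leans as the long one, 150 mm beside it. This point: centre of the collar's top face, where the bottle's mouth ends up; z axis along the tube to its tip, y axis level, along the dryer. Fixed.
- tube_short_tip (a point): Tip of the short tube, on its axis. Axes as tube_short_seat.
- air (a joint): Air lever: a black stick with a ball knob on a grey block on the dryer's top, at its right end. About 0: leaning toward the robot, off. 1.0: pushed all the way away from the robot, on (its stop). Hinge is level along the dryer's length; it stays where it is left; about 1 N at the knob moves it.
- air_tip (a point): Centre of the lever's ball knob, 26 mm diameter, 60 mm above the lever's hinge; its x axis points to the dryer's +x at joint 0 and turns with the lever.
- dryer: Glassware dryer, fixed: low white housing 120 x 370 mm, top 54 mm above the table. Origin: centre of its underside; +x away from the robot (square to the long side), y along its length, to the left. Tubes rise at x = 0, y = 110 and -40 mm; the lever's block (70 x 50 mm, 25 mm high) stands on top at x = -10, y = -145 mm, with the hinge 76 mm above the table.
- small_beaker: Bystander: small empty glass beaker, 53 mm across, 64 mm high, standing behind the vessels. Origin at the centre of its underside, z up.
- dropper: Bystander: small brown dropper bottle, 37 mm across, 102 mm high, standing at the back. Origin at the centre of its underside, z up.

How it is judged:
By the outcome, as a careful person would: the job done as asked, in the order asked, and still so for the second after the job is handed in, with the robot touching nothing.
It also fails if it takes over 72 s, if anything falls off the work surface, if the arm or the gripper's body presses on something with over 40 N, if the wrist force passes 120 N, or if a joint passes its speed limit or range.

## Working session

There is one attempt and no reset: what is moved stays moved. The work goes in short steps, Python scripts to look and compute and a tool call to move; the robot and the scene stay as the last step left them, time stands still between calls to the robot, and variables do not carry over. Pictures are saved under pics/ and viewed, at most 10 in all, crops included, and the job is handed in when it is done.

Besides the shell and the picture viewer there is one more tool, called after ">>>" by a JSON object that holds its "method" and its "body". apply_moves: Moves the arm, as the interface text tells. Shift numbers are shares of 15 cm and turn numbers shares of 180 degrees, none past 1 either way. Its arguments: {"type":"object","properties":{"increments":{"type":"array","items":{"type":"object","properties":{"x":{"type":"number"},"y":{"type":"number"},"z":{"type":"number"},"rx":{"type":"number"},"ry":{"type":"number"},"rz":{"type":"number"}}}},"fingers":{"type":"number"},"newtons":{"type":"number"}},"required":["increments"]}

```bash
ls; mkdir -p pics; python3 - <<'E'
from plant import bot
import cv2,numpy as np
for n in ("scene","top"):
    im=bot.camera(n); cv2.imwrite(f"pics/{n}0.png",im[:,:,::-1]); 
    c=bot.get_calibration(n); print(n,c)
print(bot.observe())
E
```

```text
pics
scene {'intrinsics': array([[410.54599784,   0.        , 287.31629394],
       [  0.        , 410.54599784, 216.34924067],
       [  0.        ,   0.        ,   1.        ]]), 'R': array([[ 0.69538739, -0.71853492, -0.0119975 ],
       [-0.52918746, -0.50070177, -0.68502436],
       [ 0.48620676,  0.48270623, -0.72842137]]), 't': array([-0.38718852,  0.34618018,  0.90315334])}
top {'intrinsics': array([[442.95707408,   0.        , 277.46257824],
       [  0.        , 442.95707408, 208.12832627],
       [  0.        ,   0.        ,   1.        ]]), 'R': array([[-0.01929128, -0.99976603,  0.00978425],
       [-0.99290623,  0.01800872, -0.11752829],
       [ 0.11732459, -0.01198211, -0.99302133]]), 't': array([-0.03437615,  0.54725012,  1.09910503])}
{'time_s': 0.1, 'qpos': array([ 1.16601016e+00,  3.20192648e-01,  1.56554877e+00,  5.80397020e-05,
        1.25737249e+00, -2.00173024e-02]), 'qd': array([-3.62751785e-05, -6.94683252e-04, -2.17162922e-03, -6.33333619e-04,
        3.38204196e-04,  1.01152541e-03]), 'joint_efforts': array([-1.34524787e-03, -4.16408515e+01, -2.34701496e+01, -1.36618801e-04,
        4.79450449e-03,  1.74654514e-05]), 'tcp_pos': array([0.21569849, 0.53267877, 0.30318973]), 'orientation': array([-6.00627995e-01, -3.08325983e+00,  2.31732730e-03]), 'contact_force': array([0.75423109, 0.07894635, 0.31858774]), 'wrist_torque': array([ 0.02167127, -0.00160967, -0.00676532]), 'grasp_force': 0.0, 'finger_gap': 1.002167528014258}
```

View pics/scene0.png

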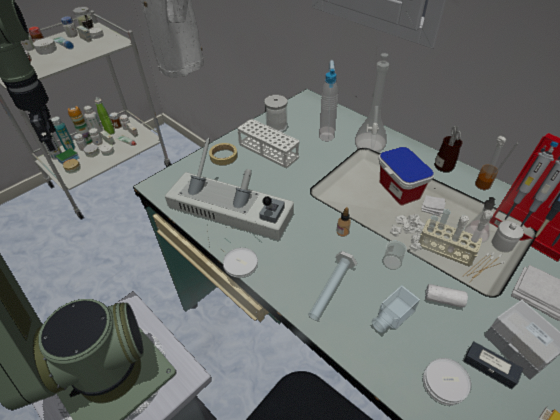

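View pics/top0.png

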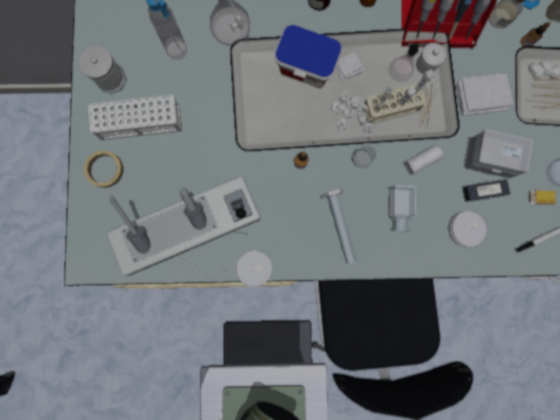

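```bash
cat > h.py <<'E'
from plant import bot
import cv2,numpy as np
from scipy.optimize import least_squares
from scipy.spatial.transform import Rotation as Ro
CAL={n:bot.get_calibration(n) for n in ("scene","top")}
def proj(n,X):
    c=CAL[n]; p=np.atleast_2d(X)@c["R"].T+c["t"]; q=p@c["intrinsics"].T
    return q[:,:2]/q[:,2:]
def tri(us,ut):  # scene px, top px -> world, residual px
    f=lambda X:np.r_[proj("scene",X)[0]-us,proj("top",X)[0]-ut]
    r=least_squares(f,[.5,0,.05]); return r.x,r.fun
def ray(n,u,z):
    return least_squares(lambda a:proj(n,[a[0],a[1],z])[0]-u,[.5,0]).x
def crop(im,x0,y0,w,h,s):
    o=cv2.resize(np.ascontiguousarray(im[y0:y0+h,x0:x0+w]),None,fx=s,fy=s,interpolation=cv2.INTER_CUBIC)
    for k in range(-(-x0//10)*10,x0+w,10):
        cv2.line(o,(int((k-x0+.5)*s),0),(int((k-x0+.5)*s),8 if k%50 else 20),(0,0,255),1)
        if k%50==0: cv2.putText(o,str(k),(int((k-x0+.5)*s)+3,20),0,.4,(0,0,255),1)
    for k in range(-(-y0//10)*10,y0+h,10):
        cv2.line(o,(0,int((k-y0+.5)*s)),(8 if k%50 else 20,int((k-y0+.5)*s)),(0,0,255),1)
        if k%50==0: cv2.putText(o,str(k),(22,int((k-y0+.5)*s)+4),0,.4,(0,0,255),1)
    return o
E
python3 - <<'E'
from h import *
s=cv2.imread("pics/scene0.png");t=cv2.imread("pics/top0.png")
cv2.imwrite("pics/dry.png",np.hstack([crop(s,160,130,140,110,2.85),crop(t,100,175,165,105,2.4)][0:1]+[cv2.copyMakeBorder(crop(t,100,175,165,105,2.4),0,int(110*2.85)-int(105*2.4),0,0,0)]) if 0 else np.vstack([crop(s,160,133,180,100,3),crop(t,90,178,180,100,3)]))
cv2.imwrite("pics/ves.png",np.hstack([crop(s,300,235,133,150,3),crop(t,310,175,133,150,3)]))
E
```

```text
(no output)
```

View pics/dry.png

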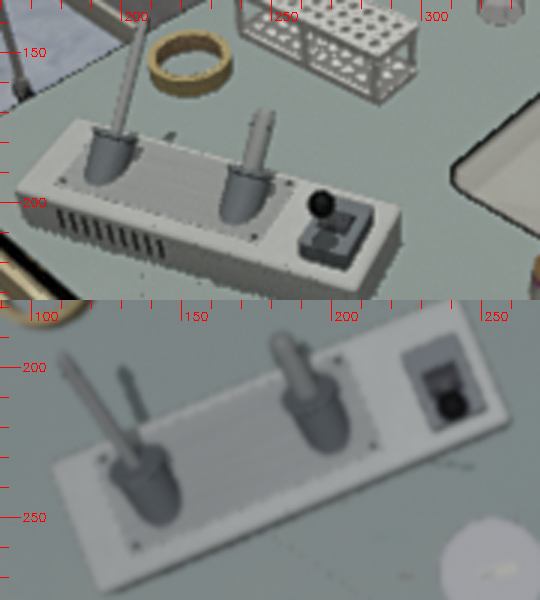

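View pics/ves.png

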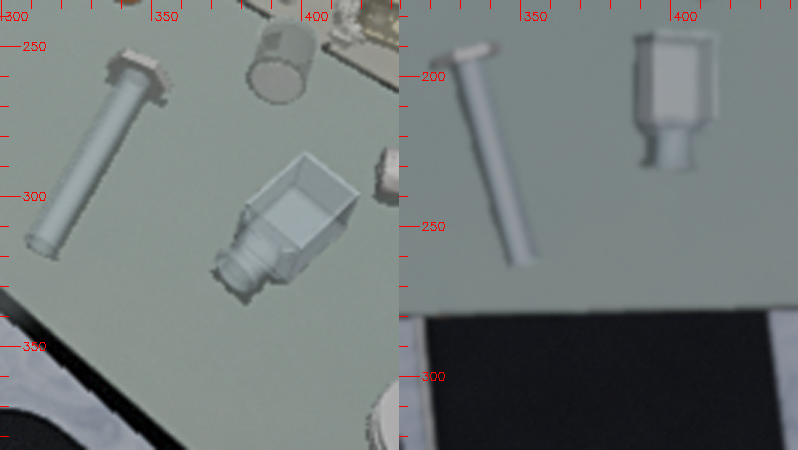

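```bash
cat > m1.py <<'E'
from h import *
S=lambda x,y,o=(160,133):np.array([x/3+o[0]-.5,y/3+o[1]-.5])
T=lambda x,y,o=(90,178):np.array([x/3+o[0]-.5,(y-300)/3+o[1]-.5])
V=lambda x,y:np.array([x/3+300-.5,y/3+235-.5]); W=lambda x,y:np.array([(x-399)/3+310-.5,y/3+175-.5])
pts={"ltip":(S(139,30),T(66,356)),"stip":(S(264,113),T(282,338)),"knob":(S(320,205),T(453,405)),
"lseat":(S(114,136),T(135,458)),"sseat":(S(247,176),T(309,394)),
"cyl_mouth":(V(41,244),W(522,262)),"cyl_foot":(V(137,77),W(467,54)),"bot_mouth":(V(237,272),W(674,168)),
"c_bl":(S(77,121),T(53,465)),"c_fl":(S(17,192),T(108,592)),"c_fr":(S(352,288),T(510,418))}
for k,(a,b) in pts.items():
    X,r=tri(a,b); print(k,X.round(4),r.round(1))
def dry(p):
    x,y,a,ax,zs=p[:5]; R=Ro.from_euler("z",a).as_matrix(); o=np.array([x,y,0])
    u=np.array([1,0,1])/2**.5
    P={"lseat":np.array([ax,.11,zs]),"sseat":np.array([ax,-.04,zs])}
    P["ltip"]=P["lseat"]+.12*u;P["stip"]=P["sseat"]+.06*u
    P["c_bl"]=[.06,.185,.054];P["c_fl"]=[-.06,.185,.054];P["c_fr"]=[-.06,-.185,.054]
    P["knob"]=[-.01-.06*np.sin(p[5]),-.145,.076+.06*np.cos(p[5])]
    return {k:R@np.array(v)+o for k,v in P.items()}
def f(p):
    return np.concatenate([np.r_[proj("scene",X)[0]-pts[k][0],proj("top",X)[0]-pts[k][1]] for k,X in dry(p).items()])
r=least_squares(f,[.5,.3,.3,0.02,.1,.4],loss="soft_l1"); print(r.x.round(4))
for k,v in zip(dry(r.x),f(r.x).reshape(-1,4)): print(k,dry(r.x)[k].round(4),v.round(1))
# bottle at z=.027
for n,u in (("mouth",W(674,168)),("base",W(678,36))): print("bot",n,ray("top",u,.027))
E
python3 m1.py
```

```text
ltip [0.565  0.3389 0.1461] [ 1.9 -0.1 -0.8  1.2]
stip [0.5815 0.1784 0.1206] [ 0.8 -0.1 -0.4  0.5]
knob [0.5257 0.0437 0.1276] [ 0.5 -0.1 -0.3  0.4]
lseat [0.492  0.308  0.0703] [ 1.3 -0.1 -0.6  0.9]
sseat [0.5425 0.1658 0.0724] [ 0.8 -0.1 -0.4  0.6]
cyl_mouth [ 0.4072 -0.2302  0.0118] [-0.2  0.   0.2 -0.2]
cyl_foot [ 0.5852 -0.1866  0.0214] [ 0.4 -0.1 -0.3  0.3]
bot_mouth [ 0.4847 -0.3605  0.0289] [-0.5  0.1  0.4 -0.4]
c_bl [0.4909 0.382  0.0469] [ 0.2 -0.  -0.1  0.1]
c_fl [0.3849 0.3335 0.05  ] [ 0.6 -0.  -0.3  0.4]
c_fr [0.5217 0.0021 0.0529] [ 0.7 -0.1 -0.4  0.5]
[0.5071 0.1917 0.3919 0.0229 0.0748 0.5144]
lseat [0.4862 0.3021 0.0748] [0.8 0.6 1.2 3.1]
sseat [0.5435 0.1634 0.0748] [ 1.5 -0.5  0.4 -0. ]
ltip [0.5647 0.3345 0.1597] [ 2.  -3.2 -1.1  0.4]
stip [0.5827 0.1797 0.1173] [ 0.9  0.4 -0.7  0.3]
c_bl [0.4918 0.3855 0.054 ] [-0.7 -2.4 -2.6 -0.4]
c_fl [0.3809 0.3397 0.054 ] [-2.1 -1.3 -3.4  2.1]
c_fr [ 0.5223 -0.0022  0.054 ] [2.  0.3 1.3 0.2]
knob [0.5259 0.0426 0.1282] [ 0.9 -0.1  0.2  0.2]
bot mouth [ 0.48378376 -0.36004313]
bot base [ 0.59766002 -0.3694569 ]
```

```bash
cat >> m1.py <<'E'
w={"lseat":(.3,.3),"sseat":(.7,.7),"ltip":(0,1),"stip":(1,1),"c_bl":(.4,.4),"c_fl":(.4,.4),"c_fr":(.4,.4),"knob":(.7,.7)}
wv=np.concatenate([[a,a,b,b] for a,b in w.values()])
assert list(w)==list(dry(r.x))or True
wv=np.concatenate([[w[k][0]]*2+[w[k][1]]*2 for k in dry(r.x)])
r=least_squares(lambda p:f(p)*wv,r.x); p=r.x; print("refit",p.round(4))
D=dry(p)
for k,v in zip(D,f(p).reshape(-1,4)): print(k,D[k].round(4),v.round(1))
def circ(c,ax,rad,n=24):
    z=ax/np.linalg.norm(ax); x=np.cross(z,[0,.3,1]);x/=np.linalg.norm(x);y=np.cross(z,x);t=np.linspace(0,2*np.pi,n+1)
    return c+rad*(np.outer(np.cos(t),x)+np.outer(np.sin(t),y))
lines=[]
for s,t,rr in (("lseat","ltip",.006),("sseat","stip",.0105)):
    a=D[t]-D[s]; lines+=[circ(D[s],a,.024),circ(D[s],a,rr),circ(D[t],a,rr),np.array([D[s],D[t]])]
bm=np.array([.4842,-.3602,.027]);ba=bm-np.array([.5977,-.3695,.027]);ba/=np.linalg.norm(ba);side=np.cross([0,0,1],ba)
lines+=[circ(bm,ba,.0195)]
for d in (.040,.114):
    lines+=[np.array([bm-ba*d+side*i*.027+np.array([0,0,j*.027]) for i,j in ((1,1),(1,-1),(-1,-1),(-1,1),(1,1))])]
cm=np.array([.4072,-.2302,.0155]);cf=np.array([.5852,-.1866,.0245]);ca=cm-cf;ca/=np.linalg.norm(ca)
lines+=[circ(cm,ca,.0155),circ(cm-ca*.18,ca,.0135),circ(cm-ca*.18,ca,.030,6),circ(cm-ca*.19,ca,.03,6)]
def ov(n,x0,y0,w,h,s):
    o=crop(cv2.imread(f"pics/{n}0.png"),x0,y0,w,h,s)
    for L in lines: cv2.polylines(o,[np.round(((proj(n,L)-[x0,y0]+.5)*s)).astype(int)],False,(0,255,255),1)
    return o
C=np.zeros((600,800,3),np.uint8)
def put(o,x,y): o=o[:600-y,:800-x]; C[y:y+o.shape[0],x:x+o.shape[1]]=o
put(ov("scene",175,133,90,75,4),0,0);put(ov("top",105,185,110,75,4),362,0)
put(ov("scene",303,245,120,98,3),0,302);put(ov("top",315,183,105,90,3),362,302)
cv2.imwrite("pics/ov1.png",C)
E
python3 m1.py|sed -n '/refit/,$p'
```

```text
refit [0.5064 0.1908 0.3856 0.023  0.0765 0.4876]
lseat [0.4863 0.3013 0.0765] [0.8 0.3 1.3 3. ]
sseat [0.5427 0.1624 0.0765] [ 1.5 -0.6  0.7  0.2]
ltip [0.5649 0.3333 0.1614] [ 2.2 -3.5 -0.8  0.2]
stip [0.582  0.1783 0.119 ] [ 1.   0.3 -0.2  0.4]
c_bl [0.4924 0.3848 0.054 ] [-0.4 -2.4 -2.3 -0.6]
c_fl [0.3812 0.3396 0.054 ] [-2.  -1.3 -3.3  2. ]
c_fr [ 0.5204 -0.0032  0.054 ] [1.8 0.9 1.7 1. ]
knob [0.5256 0.0421 0.129 ] [ 0.9 -0.2  0.3  0.3]
```

View pics/ov1.png

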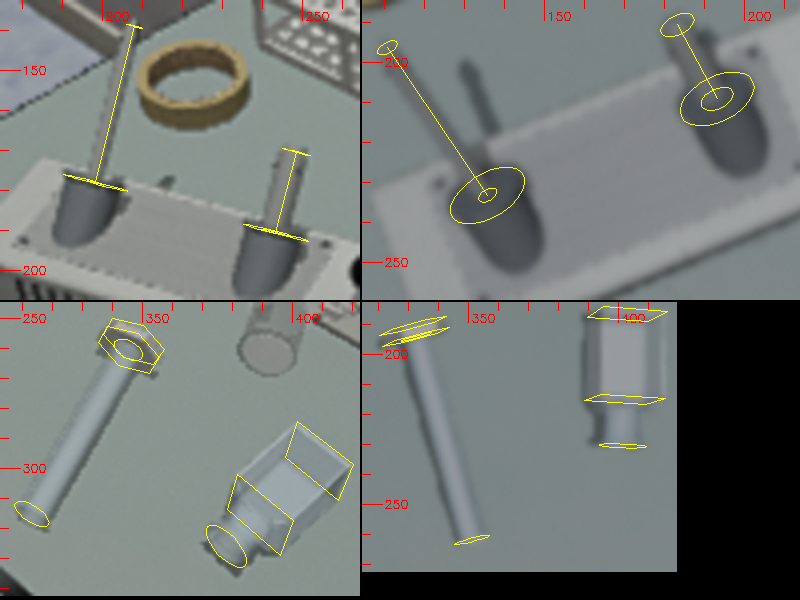

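```bash
python3 - <<'E'
from h import *
C=np.zeros((480,800,3),np.uint8);x=0
for n,a in (("scene",(183,132,36,70)),("scene",(226,160,36,70)),("top",(105,190,42,70)),("top",(174,183,40,70))):
    im=np.clip((cv2.imread(f"pics/{n}0.png").astype(float)-40)*1.6,0,255).astype(np.uint8)
    o=crop(im,*a,5)if 0 else crop(im,*a,5.1); C[:o.shape[0],x:x+o.shape[1]]=o; print(x); x+=o.shape[1]+3
cv2.imwrite("pics/tub.png",C[:360])
E
```

```text
0
187
374
591
```

View pics/tub.png

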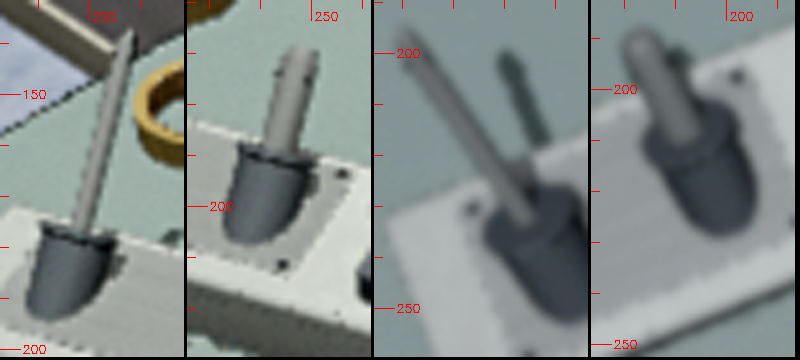

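```bash
cat > m2.py <<'E'
from h import *
P={"lseat":((198.2,177.0),(135.3,231.2)),"ltip":((207.4,138.4),(110.4,195.6)),"sseat":((243.5,189.3),(192.4,208.6)),"stip":((248.6,169.5),(183.1,191.3)),"knob":((266.2,200.8),(240.5,212.5))}
for k,(a,b) in P.items():
    X,r=tri(a,b); print(k,X.round(4),r.round(1))
def dry(p):
    R=Ro.from_euler("z",p[2]).as_matrix(); u=np.array([1,0,1])/2**.5
    L=np.array([p[3],.11,p[4]]);S=np.array([p[3],-.04,p[4]])
    Q=[L,L+.12*u,S,S+.06*u,[-.01-.06*np.sin(p[5]),-.145,.076+.06*np.cos(p[5])]]
    return {k:R@np.array(q)+[p[0],p[1],0] for k,q in zip(P,Q)}
def f(p):
    # p[6:10]: per-camera pixel bias (calibration ~2mm)
    return np.concatenate([np.r_[proj("scene",X)[0]-P[k][0]-p[6:8],proj("top",X)[0]-P[k][1]-p[8:10]] for k,X in dry(p).items()]+[p[6:10]*1.5])
r=least_squares(f,[.5,.19,.39,.023,.0765,.49,0,0,0,0]);print(r.x.round(4))
for k,v in zip(P,f(r.x)[:20].reshape(-1,4)): print(k,dry(r.x)[k].round(4),v.round(1))
E
python3 m2.py
```

```text
lseat [0.4899 0.303  0.0778] [ 0.7 -0.  -0.3  0.5]
ltip [0.5656 0.334  0.1628] [ 0.6 -0.  -0.3  0.4]
sseat [0.5438 0.1634 0.08  ] [-0.2  0.   0.1 -0.1]
stip [0.5802 0.1771 0.1241] [-0.4  0.   0.2 -0.3]
knob [0.5257 0.0436 0.1277] [ 0.5 -0.1 -0.3  0.4]
[ 0.5112  0.1938  0.3769  0.0186  0.078   0.5546  0.1703  0.1316 -0.1375
  0.0674]
lseat [0.488  0.3029 0.078 ] [ 0.   0.1 -0.2  1.2]
ltip [0.5669 0.3342 0.1629] [ 0.7 -0.4 -0.2 -0.3]
sseat [0.5432 0.1635 0.078 ] [-0.5  0.5  0.4  0.1]
stip [0.5827 0.1791 0.1205] [-0.3  0.2 -0.2 -1.1]
knob [0.5259 0.0437 0.127 ] [ 0.4 -0.1 -0.1  0.3]
```

>>> {"method": "apply_moves", "body": {"increments": [{"x": -0.09, "y": -0.1}, {"x": -0.2, "y": -0.22}, {"x": -0.32, "y": -0.34}, {"x": -0.44, "y": -0.47}, {"x": -0.56, "y": -0.6}, {"x": -0.67, "y": -0.72}, {"x": -0.78, "y": -0.84}, {"x": -0.88, "y": -0.93}, {"x": -0.9, "y": -0.967}, {"x": -0.9, "y": -0.967}], "fingers": -1}}

```text
invalid input
```

>>> {"method": "apply_moves", "body": {"increments": [{"x": -0.09, "y": -0.1}, {"x": -0.2, "y": -0.22}, {"x": -0.32, "y": -0.34}, {"x": -0.44, "y": -0.47}, {"x": -0.56, "y": -0.6}, {"x": -0.67, "y": -0.72}, {"x": -0.78, "y": -0.84}, {"x": -0.88, "y": -0.93}, {"x": -0.9, "y": -0.967}, {"x": -0.9, "y": -0.967}]}}

```text
invalid input
```

>>> {"method": "apply_moves", "body": {"increments": [{"x": -0.09, "y": -0.1}, {"x": -0.2, "y": -0.22}, {"x": -0.32, "y": -0.34}, {"x": -0.44, "y": -0.47}, {"x": -0.56, "y": -0.6}, {"x": -0.67, "y": -0.72}, {"x": -0.78, "y": -0.84}, {"x": -0.88, "y": -0.93}, {"x": -0.9, "y": -0.967}, {"x": -0.9, "y": -0.967}]}}

```text
invalid input
```

```bash
cat > plan.py <<'E'
from h import *
def frame(x,z):
    z=np.array(z,float)/np.linalg.norm(z); x=np.array(x,float); x-=z*(x@z); x/=np.linalg.norm(x)
    return np.c_[x,np.cross(z,x),z]
def rel(p0,R0,p1,R1):
    return np.r_[R0.T@(p1-p0)/.15, Ro.from_matrix(R0.T@R1).as_rotvec()/np.pi]
def now():
    s=bot.observe(); return s["tcp_pos"],Ro.from_rotvec(s["orientation"]).as_matrix(),s
def chain(*poses):
    p,R,s=now(); print("t",round(s["time_s"],2),"tcp",p.round(4),"q",s["qpos"].round(2),"F",s["contact_force"].round(1),"gap",round(s["finger_gap"],3),"grip",round(s["grasp_force"],1))
    for p1,R1 in poses:
        p1=np.array(p1); print(rel(p,R,p1,R1).round(3)); p,R=p1,R1
E
python3 - <<'E'
from plan import *
print(bot.tip_extent)
R=frame([-.971,-.238,0],[0,0,-1])
chain(([.499,-.2077,.17],R),([.499,-.2077,.0785],R))
E
```

```text
0.0726
t 0.1 tcp [0.2157 0.5327 0.3032] q [ 1.17  0.32  1.57  0.    1.26 -0.02] F [0.8 0.1 0.3] gap 1.002 grip 0.0
[-3.603 -3.865  0.893 -0.    -0.    -0.199]
[0.   0.   0.61 0.   0.   0.  ]
```

>>> {"method": "apply_moves", "body": {"increments": [{"x": -0.1, "y": -0.11, "z": 0, "rx": 0, "ry": 0, "rz": 0}, {"x": -0.25, "y": -0.27, "z": 0, "rx": 0, "ry": 0, "rz": 0}, {"x": -0.4, "y": -0.43, "z": 0, "rx": 0, "ry": 0, "rz": 0}, {"x": -0.5, "y": -0.54, "z": 0, "rx": 0, "ry": 0, "rz": 0}, {"x": -0.6, "y": -0.64, "z": 0, "rx": 0, "ry": 0, "rz": 0}, {"x": -0.7, "y": -0.75, "z": 0, "rx": 0, "ry": 0, "rz": 0}, {"x": -0.8, "y": -0.86, "z": 0, "rx": 0, "ry": 0, "rz": 0}, {"x": -0.9, "y": -0.967, "z": 0, "rx": 0, "ry": 0, "rz": 0}, {"x": -0.9, "y": -0.967, "z": 0, "rx": 0, "ry": 0, "rz": 0}, {"x": -0.9, "y": -0.967, "z": 0, "rx": 0, "ry": 0, "rz": 0}], "fingers": -1}}

```text
time_s: 1.35
tcp_pos: [0.2866, 0.3482, 0.304]
orientation: [-0.601, -3.084, -0.001]
contact_force: [-0.2, 0.2, 0.4]
finger_gap: 1.001
grasp_force: 0.0
```

>>> {"method": "apply_moves", "body": {"increments": [{"x": -0.1, "y": -0.11, "z": 0, "rx": 0, "ry": 0, "rz": 0}, {"x": -0.25, "y": -0.27, "z": 0, "rx": 0, "ry": 0, "rz": 0}, {"x": -0.4, "y": -0.43, "z": 0, "rx": 0, "ry": 0, "rz": 0}, {"x": -0.5, "y": -0.54, "z": 0, "rx": 0, "ry": 0, "rz": 0}, {"x": -0.6, "y": -0.64, "z": 0, "rx": 0, "ry": 0, "rz": 0}, {"x": -0.7, "y": -0.75, "z": 0, "rx": 0, "ry": 0, "rz": 0}, {"x": -0.8, "y": -0.86, "z": 0, "rx": 0, "ry": 0, "rz": 0}, {"x": -0.9, "y": -0.967, "z": 0, "rx": 0, "ry": 0, "rz": 0}, {"x": -0.9, "y": -0.967, "z": 0, "rx": 0, "ry": 0, "rz": 0}, {"x": -0.9, "y": -0.967, "z": 0, "rx": 0, "ry": 0, "rz": 0}]}}

```text
time_s: 2.6
tcp_pos: [0.3572, 0.1635, 0.3039]
orientation: [-0.6, -3.084, -0.001]
contact_force: [-0.3, 0.3, -0.5]
finger_gap: 0.997
grasp_force: 0.0
```

>>> {"method": "apply_moves", "body": {"increments": [{"x": -0.1, "y": -0.11, "z": 0.05, "rx": 0, "ry": 0, "rz": 0}, {"x": -0.25, "y": -0.27, "z": 0.1, "rx": 0, "ry": 0, "rz": 0}, {"x": -0.4, "y": -0.43, "z": 0.15, "rx": 0, "ry": 0, "rz": 0}, {"x": -0.5, "y": -0.54, "z": 0.2, "rx": 0, "ry": 0, "rz": 0}, {"x": -0.6, "y": -0.64, "z": 0.25, "rx": 0, "ry": 0, "rz": 0}, {"x": -0.7, "y": -0.75, "z": 0.3, "rx": 0, "ry": 0, "rz": 0}, {"x": -0.8, "y": -0.86, "z": 0.35, "rx": 0, "ry": 0, "rz": 0}, {"x": -0.9, "y": -0.967, "z": 0.4, "rx": 0, "ry": 0, "rz": 0}, {"x": -0.9, "y": -0.967, "z": 0.4, "rx": 0, "ry": 0, "rz": 0}, {"x": -0.9, "y": -0.967, "z": 0.4, "rx": 0, "ry": 0, "rz": 0}]}}

```text
time_s: 3.85
tcp_pos: [0.4278, -0.0215, 0.244]
orientation: [-0.6, -3.084, -0.001]
contact_force: [0.8, 0.6, -0.5]
finger_gap: 1.001
grasp_force: 0.0
```

```bash
python3 - <<'E'
from plan import *
R=frame([-.971,-.238,0],[0,0,-1])
chain(([.499,-.2077,.17],R),([.499,-.2077,.0785],R))
E
```

```text
t 3.85 tcp [ 0.4278 -0.0215  0.244 ] q [-0.08  0.14  1.97  0.    1.03 -1.26] F [ 0.8  0.6 -0.5] gap 1.001 grip 0.0
[-0.905 -0.974  0.492  0.    -0.    -0.199]
[0.   0.   0.61 0.   0.   0.  ]
```

>>> {"method": "apply_moves", "body": {"increments": [{"x": -0.1, "y": -0.11, "z": 0, "rx": 0, "ry": 0, "rz": -0.02}, {"x": -0.25, "y": -0.27, "z": 0.1, "rx": 0, "ry": 0, "rz": -0.05}, {"x": -0.4, "y": -0.43, "z": 0.15, "rx": 0, "ry": 0, "rz": -0.08}, {"x": -0.5, "y": -0.54, "z": 0.2, "rx": 0, "ry": 0, "rz": -0.11}, {"x": -0.6, "y": -0.64, "z": 0.25, "rx": 0, "ry": 0, "rz": -0.14}, {"x": -0.7, "y": -0.75, "z": 0.3, "rx": 0, "ry": 0, "rz": -0.17}, {"x": -0.8, "y": -0.86, "z": 0.4, "rx": 0, "ry": 0, "rz": -0.199}, {"x": -0.905, "y": -0.974, "z": 0.49, "rx": 0, "ry": 0, "rz": -0.199}, {"x": -0.905, "y": -0.974, "z": 0.49, "rx": 0, "ry": 0, "rz": -0.199}, {"x": -0.905, "y": -0.974, "z": 0.7, "rx": 0, "ry": 0, "rz": -0.199}]}}

```text
time_s: 5.1
tcp_pos: [0.5005, -0.2089, 0.1406]
orientation: [-0.374, 3.114, -0.004]
contact_force: [0.2, -0.3, 0.1]
finger_gap: 0.998
grasp_force: 0.0
```

```bash
python3 - <<'E'
from plan import *
R=frame([-.971,-.238,0],[0,0,-1])
chain(([.499,-.2077,.0785],R))
s=bot.camera("scene");t=bot.camera("top")
cv2.imwrite("pics/g1.png",np.hstack([crop(s[:,:,::-1],290,215,130,140,3),crop(t[:,:,::-1],300,165,130,140,3)]))
E
```

```text
t 5.1 tcp [ 0.5005 -0.2089  0.1406] q [-0.42  0.42  1.87  0.    0.85 -2.23] F [ 0.2 -0.3  0.1] gap 0.998 grip 0.0
[ 0.01   0.012  0.414 -0.001  0.002 -0.   ]
```

View pics/g1.png

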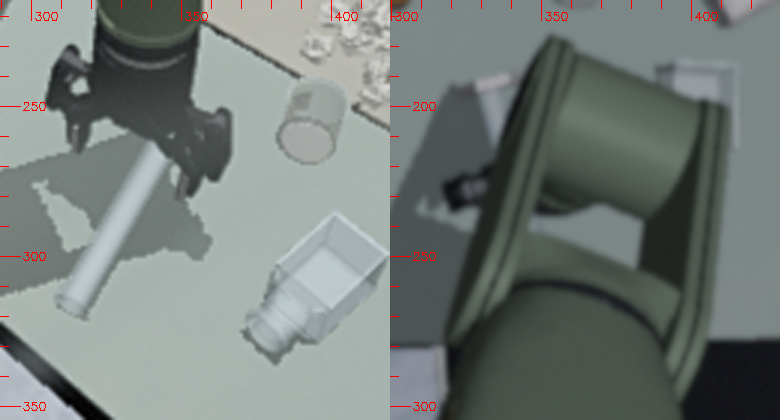

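The fingers (scene px ≈ 315,260 and 350,270) straddle the barrel centrally. Descend and close.

>>> {"method": "apply_moves", "body": {"increments": [{"x": 0, "y": 0, "z": 0.1, "rx": 0, "ry": 0, "rz": 0}, {"x": 0, "y": 0, "z": 0.2, "rx": 0, "ry": 0, "rz": 0}, {"x": 0, "y": 0, "z": 0.3, "rx": 0, "ry": 0, "rz": 0}, {"x": 0, "y": 0, "z": 0.36, "rx": 0, "ry": 0, "rz": 0}, {"x": 0, "y": 0, "z": 0.4, "rx": 0, "ry": 0, "rz": 0}, {"x": 0, "y": 0, "z": 0.415, "rx": 0, "ry": 0, "rz": 0}, {"x": 0, "y": 0, "z": 0.415, "rx": 0, "ry": 0, "rz": 0}, {"x": 0, "y": 0, "z": 0.415, "rx": 0, "ry": 0, "rz": 0}, {"x": 0, "y": 0, "z": 0.415, "rx": 0, "ry": 0, "rz": 0}, {"x": 0, "y": 0, "z": 0.415, "rx": 0, "ry": 0, "rz": 0}]}}

```text
time_s: 6.45
tcp_pos: [0.4989, -0.2088, 0.0768]
orientation: [-0.377, 3.119, -0.0]
contact_force: [-0.4, -0.5, 0.1]
finger_gap: 0.998
grasp_force: 0.0
```

>>> {"method": "apply_moves", "body": {"increments": [{"x": 0, "y": 0, "z": 0, "rx": 0, "ry": 0, "rz": 0}, {"x": 0, "y": 0, "z": 0, "rx": 0, "ry": 0, "rz": 0}, {"x": 0, "y": 0, "z": 0, "rx": 0, "ry": 0, "rz": 0}, {"x": 0, "y": 0, "z": 0, "rx": 0, "ry": 0, "rz": 0}, {"x": 0, "y": 0, "z": 0, "rx": 0, "ry": 0, "rz": 0}, {"x": 0, "y": 0, "z": 0, "rx": 0, "ry": 0, "rz": 0}, {"x": 0, "y": 0, "z": 0, "rx": 0, "ry": 0, "rz": 0}, {"x": 0, "y": 0, "z": 0, "rx": 0, "ry": 0, "rz": 0}, {"x": 0, "y": 0, "z": 0, "rx": 0, "ry": 0, "rz": 0}, {"x": 0, "y": 0, "z": 0, "rx": 0, "ry": 0, "rz": 0}], "fingers": 1, "newtons": 50}}

```text
time_s: 7.7
tcp_pos: [0.4989, -0.2087, 0.0767]
orientation: [-0.377, 3.119, 0.0]
contact_force: [0.4, 2.2, 4.6]
finger_gap: 0.291
grasp_force: 50.5
```

```bash
cat > cyl.py <<'E'
from plan import *
# place: tool x along -tube
yaw=.377; u=np.array([np.cos(yaw),np.sin(yaw),1])/2**.5; zt=np.array([np.cos(yaw),np.sin(yaw),-1])/2**.5
Rp=frame(-u,zt)
E
python3 - <<'E'
from cyl import *
R=frame([-.971,-.238,0],[0,0,-1]); a=np.array([-.971*np.cos(.05),-.238*np.cos(.05),-.05])
Rt=now()[1]; p=now()[0]
m=np.array([.4072,-.2302,.0155]) # mouth
print("mouth in tool",Rt.T@(m-p),"axis in tool",Rt.T@a)
chain(([.49,-.1,.27],R))
E
```

```text
mouth in tool [0.09418143 0.00090791 0.06120856] axis in tool [9.98497672e-01 4.52264978e-05 4.99075833e-02]
t 7.7 tcp [ 0.4989 -0.2087  0.0767] q [-0.42  0.51  1.93  0.    0.7  -2.23] F [0.4 2.2 4.6] gap 0.291 grip 50.5
[-0.115  0.718 -1.288  0.     0.     0.   ]
```

```bash
cat >> cyl.py <<'E'
m=np.array([.0942,0,.0612]); at=np.array([.99875,0,.05])
R0=Ro.from_matrix(frame([-.971,-.238,0],[0,0,-1]))
Rc=Rp@Ro.from_euler("y",np.arctan2(.05,.99875)).as_matrix()
lseat=np.array([.488,.303,.078])
def tcp_c(s): return lseat+s*u-Rc@m   # mouth at distance s along tube
dR=(R0.inv()*Ro.from_matrix(Rc)).as_rotvec()
Rf=lambda k:(R0*Ro.from_rotvec(k*dR)).as_matrix()
E
python3 - <<'E'
from cyl import *
print("axis check",Rc@at,-u, tcp_c(.17),tcp_c(.14),np.degrees(np.linalg.norm(dR)))
chain(([.49,-.13,.22],Rf(0)),([.53,.02,.36],Rf(.4)),([.56,.17,.38],Rf(.9)),(tcp_c(.17),Rc),(tcp_c(.14),Rc))
E
```

```text
axis check [-0.65744946 -0.26030941 -0.70710733] [-0.65744895 -0.26030921 -0.70710678] [0.62654337 0.35785463 0.30678838] [0.60681991 0.35004535 0.28557518] 42.822552304067216
t 7.7 tcp [ 0.4989 -0.2087  0.0767] q [-0.42  0.51  1.93  0.    0.7  -2.23] F [0.4 2.2 4.6] gap 0.291 grip 50.5
[-0.067  0.524 -0.955  0.     0.     0.   ]
[-0.497  0.908 -0.933 -0.006 -0.093 -0.017]
[-0.497  0.9    0.023 -0.008 -0.117 -0.021]
[-0.376  1.01   0.917 -0.002 -0.023 -0.004]
[0.2  0.   0.01 0.   0.   0.  ]
```

>>> {"method": "apply_moves", "body": {"increments": [{"x": 0, "y": 0, "z": -0.06, "rx": 0, "ry": 0, "rz": 0}, {"x": 0, "y": 0, "z": -0.17, "rx": 0, "ry": 0, "rz": 0}, {"x": -0.01, "y": 0.05, "z": -0.3, "rx": 0, "ry": 0, "rz": 0}, {"x": -0.02, "y": 0.12, "z": -0.44, "rx": 0, "ry": 0, "rz": 0}, {"x": -0.03, "y": 0.2, "z": -0.58, "rx": 0, "ry": 0, "rz": 0}, {"x": -0.04, "y": 0.28, "z": -0.7, "rx": 0, "ry": 0, "rz": 0}, {"x": -0.05, "y": 0.37, "z": -0.82, "rx": 0, "ry": 0, "rz": 0}, {"x": -0.06, "y": 0.45, "z": -0.91, "rx": 0, "ry": 0, "rz": 0}, {"x": -0.067, "y": 0.51, "z": -0.955, "rx": 0, "ry": 0, "rz": 0}, {"x": -0.067, "y": 0.524, "z": -0.955, "rx": 0, "ry": 0, "rz": 0}]}}

```text
time_s: 8.95
tcp_pos: [0.4899, -0.1296, 0.2201]
orientation: [-0.378, 3.118, -0.0]
contact_force: [0.0, 0.2, -1.0]
finger_gap: 0.293
grasp_force: 49.9
```

>>> {"method": "apply_moves", "body": {"increments": [{"x": -0.04, "y": 0.07, "z": -0.07, "rx": 0, "ry": -0.007, "rz": -0.001}, {"x": -0.1, "y": 0.17, "z": -0.18, "rx": -0.001, "ry": -0.018, "rz": -0.003}, {"x": -0.15, "y": 0.28, "z": -0.29, "rx": -0.002, "ry": -0.029, "rz": -0.005}, {"x": -0.21, "y": 0.39, "z": -0.4, "rx": -0.003, "ry": -0.04, "rz": -0.007}, {"x": -0.27, "y": 0.5, "z": -0.51, "rx": -0.003, "ry": -0.051, "rz": -0.009}, {"x": -0.33, "y": 0.61, "z": -0.62, "rx": -0.004, "ry": -0.062, "rz": -0.011}, {"x": -0.39, "y": 0.72, "z": -0.73, "rx": -0.005, "ry": -0.073, "rz": -0.013}, {"x": -0.45, "y": 0.83, "z": -0.85, "rx": -0.005, "ry": -0.084, "rz": -0.015}, {"x": -0.49, "y": 0.9, "z": -0.92, "rx": -0.006, "ry": -0.092, "rz": -0.017}, {"x": -0.497, "y": 0.908, "z": -0.933, "rx": -0.006, "ry": -0.093, "rz": -0.017}]}}

```text
time_s: 10.2
tcp_pos: [0.53, 0.0207, 0.3606]
orientation: [-0.42, 2.82, 0.077]
contact_force: [-0.4, -0.6, -1.5]
finger_gap: 0.293
grasp_force: 49.9
```

>>> {"method": "apply_moves", "body": {"increments": [{"x": -0.04, "y": 0.07, "z": 0.002, "rx": 0, "ry": -0.008, "rz": -0.001}, {"x": -0.1, "y": 0.17, "z": 0.004, "rx": -0.001, "ry": -0.022, "rz": -0.003}, {"x": -0.15, "y": 0.28, "z": 0.007, "rx": -0.002, "ry": -0.036, "rz": -0.006}, {"x": -0.21, "y": 0.39, "z": 0.01, "rx": -0.003, "ry": -0.05, "rz": -0.009}, {"x": -0.27, "y": 0.5, "z": 0.013, "rx": -0.004, "ry": -0.064, "rz": -0.012}, {"x": -0.33, "y": 0.62, "z": 0.016, "rx": -0.005, "ry": -0.078, "rz": -0.014}, {"x": -0.39, "y": 0.74, "z": 0.019, "rx": -0.006, "ry": -0.092, "rz": -0.016}, {"x": -0.45, "y": 0.85, "z": 0.021, "rx": -0.007, "ry": -0.106, "rz": -0.019}, {"x": -0.49, "y": 0.92, "z": 0.023, "rx": -0.008, "ry": -0.116, "rz": -0.021}, {"x": -0.497, "y": 0.935, "z": 0.023, "rx": -0.008, "ry": -0.117, "rz": -0.021}]}}

```text
time_s: 11.45
tcp_pos: [0.5578, 0.1755, 0.3784]
orientation: [-0.452, 2.449, 0.159]
contact_force: [-0.2, -0.3, -1.5]
finger_gap: 0.292
grasp_force: 49.9
```

```bash
python3 - <<'E'
from cyl import *
chain((tcp_c(.17),Rc),(tcp_c(.14),Rc))
E
```

```text
t 11.45 tcp [0.5578 0.1755 0.3784] q [ 0.26  0.08  1.82  0.13  0.59 -1.76] F [-0.2 -0.3 -1.5] gap 0.292 grip 49.9
[-0.388  0.969  0.909 -0.001 -0.024 -0.003]
[0.2  0.   0.01 0.   0.   0.  ]
```

>>> {"method": "apply_moves", "body": {"increments": [{"x": -0.03, "y": 0.07, "z": 0.05, "rx": 0, "ry": -0.002, "rz": 0}, {"x": -0.07, "y": 0.17, "z": 0.15, "rx": 0, "ry": -0.005, "rz": -0.001}, {"x": -0.12, "y": 0.3, "z": 0.25, "rx": 0, "ry": -0.008, "rz": -0.001}, {"x": -0.17, "y": 0.43, "z": 0.37, "rx": 0, "ry": -0.011, "rz": -0.001}, {"x": -0.22, "y": 0.56, "z": 0.49, "rx": -0.001, "ry": -0.014, "rz": -0.002}, {"x": -0.27, "y": 0.69, "z": 0.62, "rx": -0.001, "ry": -0.017, "rz": -0.002}, {"x": -0.32, "y": 0.81, "z": 0.75, "rx": -0.001, "ry": -0.02, "rz": -0.003}, {"x": -0.36, "y": 0.91, "z": 0.85, "rx": -0.001, "ry": -0.023, "rz": -0.003}, {"x": -0.385, "y": 0.96, "z": 0.9, "rx": -0.001, "ry": -0.024, "rz": -0.003}, {"x": -0.388, "y": 0.969, "z": 0.909, "rx": -0.001, "ry": -0.024, "rz": -0.003}]}}

```text
time_s: 12.7
tcp_pos: [0.6275, 0.3573, 0.3074]
orientation: [-0.45, 2.372, 0.172]
contact_force: [0.0, -0.6, -0.5]
finger_gap: 0.29
grasp_force: 49.9
```

```bash
python3 - <<'E'
from cyl import *
chain((tcp_c(.14),Rc),(tcp_c(.05),Rc),(tcp_c(-.003),Rc))
s=bot.camera("scene");t=bot.camera("top")
cv2.imwrite("pics/c1s.png",s[:,:,::-1]);cv2.imwrite("pics/c1t.png",t[:,:,::-1])
p,R,_=now(); M=p+R@m
print("pred mouth",M.round(4),proj("scene",M).round(1),proj("top",M).round(1), "tip",proj("scene",lseat+.12*u),proj("top",lseat+.12*u))
F=M-R@at*.18; print("pred foot",proj("scene",F),proj("top",F))
cv2.imwrite("pics/c1.png",np.hstack([crop(s[:,:,::-1],180,85,90,100,4.4),crop(t[:,:,::-1],75,140,90,100,4.4)]))
E
```

```text
t 12.7 tcp [0.6275 0.3573 0.3074] q [ 0.54  0.34  1.69 -0.29  0.4  -1.18] F [ 0.  -0.6 -0.5] gap 0.29 grip 49.9
[ 0.206  0.005  0.01  -0.001 -0.    -0.   ]
[0.599 0.    0.03  0.    0.    0.   ]
[ 0.353 -0.     0.018  0.     0.     0.   ]
pred mouth [0.6006 0.3463 0.1996] [[212.8 121.3]] [[ 98.7 177.7]] tip [[208.30132678 138.13027269]] [[110.06127456 195.39508077]]
pred foot [[228.18458126  61.23449021]] [[ 50.36919244 105.43984249]]
```

View pics/c1.png

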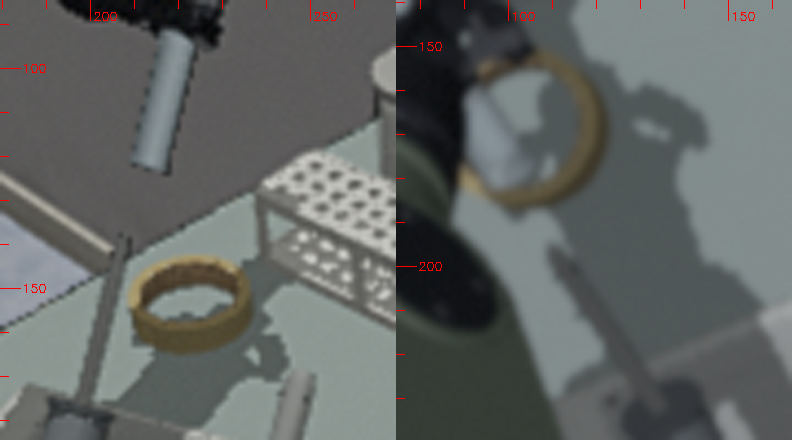

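```bash
python3 - <<'E'
from cyl import *
p,R,_=now(); g=np.array([0,0,.0565])
X,r=tri((214.0,122.0),(101.1,180.2)); print("mouth tri",X.round(4),r.round(1),"in tool",(R.T@(X-p)).round(4))
def pt(q,s):  # s from mouth toward foot
    a=np.array([np.cos(q[0])*np.cos(q[3]),np.sin(q[3]),np.sin(q[0])]); return p+R@(g+[0,q[2],0]+a*(.0945+q[1]-s))
def f(q):
    M=proj("scene",pt(q,0))[0];A=proj("scene",pt(q,.06))[0]
    d=np.array([220-214,92.5-122.]);d/=np.hypot(*d);n=np.array([-d[1],d[0]])
    T=proj("top",pt(q,0))[0]
    return np.r_[M-[214,122],(A-[214,122])@n,T-[101.1,180.2],q[2]*300,q[1]*200,q[3]*30]
r=least_squares(f,[.05,0,0,0]); print(r.x.round(4),r.fun.round(2)); print(f([.05,0,0,0]).round(2))
mid=R.T@(X-p)-[0,0,.0565]; print(np.arctan2(mid[2],mid[0]))
# tube check with tip
print(tri((207.5,138.8),(111.2,195.6)))
E
```

```text
mouth tri [0.5959 0.339  0.2025] [-1.   0.1  0.4 -0.6] in tool [ 0.0975 -0.0051  0.0542]
[-0.01    0.003  -0.0019 -0.0212] [-1.14  0.12  0.14 -0.01 -0.69 -0.57  0.61 -0.64]
[-1.17 -0.65 -0.26 -2.32 -2.39  0.    0.    0.  ]
-0.023171120470680748
(array([0.5653972 , 0.33263272, 0.16222652]), array([ 0.7738271 , -0.0557863 , -0.34049628,  0.47882774]))
```

```bash
cat > cyl2.py <<'E'
from cyl import *
Rc=Rp@Ro.from_euler("y",.005).as_matrix(); m=np.array([.0965,-.0035,.0550])
def tcp_c(s,m=m): return lseat+s*u-Rc@m
E
python3 - <<'E'
from cyl2 import *
p,R,_=now(); X=np.array([.5959,.339,.2025])+[.0013,.0016,.0007]; print((R.T@(X-p)).round(4))
chain((tcp_c(.132),Rc))
E
```

```text
[ 0.0957 -0.0041  0.055 ]
t 12.8 tcp [0.6274 0.3569 0.3082] q [ 0.54  0.34  1.69 -0.29  0.4  -1.18] F [ 0.8 -0.  -0.8] gap 0.291 grip 49.9
[ 0.263  0.031  0.03  -0.001 -0.014 -0.   ]
```

>>> {"method": "apply_moves", "body": {"increments": [{"x": 0.02, "y": 0.004, "z": 0.004, "rx": 0, "ry": -0.002, "rz": 0}, {"x": 0.06, "y": 0.008, "z": 0.008, "rx": 0, "ry": -0.004, "rz": 0}, {"x": 0.1, "y": 0.012, "z": 0.012, "rx": 0, "ry": -0.006, "rz": 0}, {"x": 0.14, "y": 0.018, "z": 0.018, "rx": 0, "ry": -0.008, "rz": 0}, {"x": 0.18, "y": 0.023, "z": 0.023, "rx": 0, "ry": -0.01, "rz": 0}, {"x": 0.22, "y": 0.028, "z": 0.027, "rx": 0, "ry": -0.012, "rz": 0}, {"x": 0.25, "y": 0.031, "z": 0.03, "rx": 0, "ry": -0.014, "rz": 0}, {"x": 0.263, "y": 0.031, "z": 0.03, "rx": 0, "ry": -0.014, "rz": 0}, {"x": 0.263, "y": 0.031, "z": 0.03, "rx": 0, "ry": -0.014, "rz": 0}, {"x": 0.263, "y": 0.031, "z": 0.03, "rx": 0, "ry": -0.014, "rz": 0}]}}

```text
time_s: 14.05
tcp_pos: [0.6014, 0.3522, 0.2785]
orientation: [-0.441, 2.327, 0.181]
contact_force: [0.3, 0.0, -1.6]
finger_gap: 0.292
grasp_force: 49.9
```

```bash
python3 - <<'E'
from cyl2 import *
chain((tcp_c(.09),Rc))
s=bot.camera("scene");t=bot.camera("top")
f=lambda im:cv2.convertScaleAbs(im[:,:,::-1],alpha=1.4,beta=-30)
cv2.imwrite("pics/c2.png",np.hstack([crop(f(s),190,95,50,75,8),crop(f(t),88,155,50,75,8)]))
E
```

```text
t 14.05 tcp [0.6014 0.3522 0.2785] q [ 0.56  0.33  1.82 -0.53  0.26 -0.93] F [ 0.3  0.  -1.6] gap 0.292 grip 49.9
[ 0.283 -0.003  0.001 -0.001  0.    -0.   ]
```

View pics/c2.png

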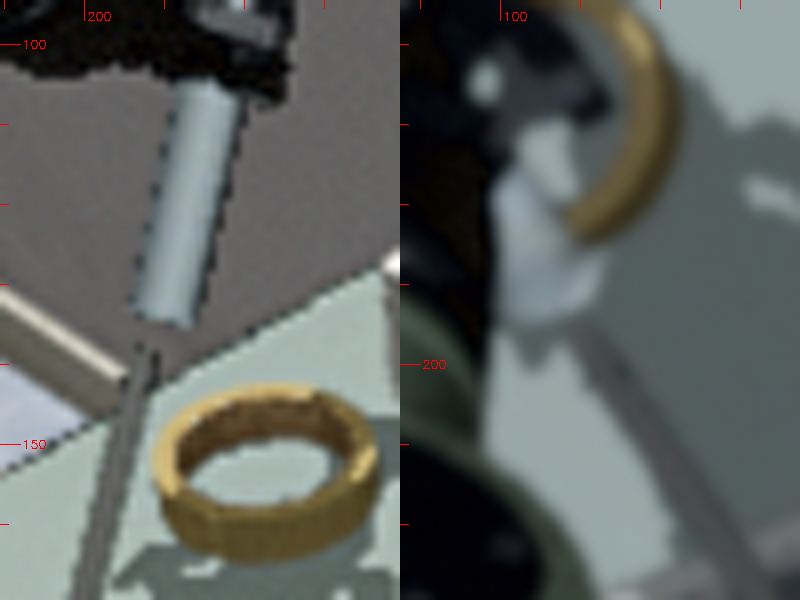

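Scene: mouth (≈209.9,134.2 px) sits about 1 px right of the tube line (tip ≈208,138.2); top view is aligned. Nudge 1.5 mm left and insert part way.

>>> {"method": "apply_moves", "body": {"increments": [{"x": 0.01, "y": 0.01, "z": 0, "rx": 0, "ry": 0, "rz": 0}, {"x": 0.03, "y": 0.01, "z": 0, "rx": 0, "ry": 0, "rz": 0}, {"x": 0.06, "y": 0.01, "z": 0, "rx": 0, "ry": 0, "rz": 0}, {"x": 0.09, "y": 0.01, "z": 0, "rx": 0, "ry": 0, "rz": 0}, {"x": 0.12, "y": 0.01, "z": 0, "rx": 0, "ry": 0, "rz": 0}, {"x": 0.15, "y": 0.01, "z": 0, "rx": 0, "ry": 0, "rz": 0}, {"x": 0.18, "y": 0.01, "z": 0, "rx": 0, "ry": 0, "rz": 0}, {"x": 0.2, "y": 0.01, "z": 0, "rx": 0, "ry": 0, "rz": 0}, {"x": 0.22, "y": 0.01, "z": 0, "rx": 0, "ry": 0, "rz": 0}, {"x": 0.22, "y": 0.01, "z": 0, "rx": 0, "ry": 0, "rz": 0}]}}

```text
time_s: 15.4
tcp_pos: [0.5788, 0.3444, 0.2553]
orientation: [-0.442, 2.327, 0.179]
contact_force: [-1.0, -3.2, 5.2]
finger_gap: 0.291
grasp_force: 50.7
```

>>> {"method": "apply_moves", "body": {"increments": [{"x": 0, "y": 0, "z": -0.007, "rx": 0, "ry": 0, "rz": 0}, {"x": 0, "y": -0.005, "z": -0.013, "rx": 0, "ry": 0, "rz": 0}, {"x": 0.02, "y": -0.006, "z": -0.015, "rx": 0, "ry": 0, "rz": 0}, {"x": 0.04, "y": -0.006, "z": -0.015, "rx": 0, "ry": 0, "rz": 0}, {"x": 0.06, "y": -0.006, "z": -0.015, "rx": 0, "ry": 0, "rz": 0}, {"x": 0.08, "y": -0.006, "z": -0.015, "rx": 0, "ry": 0, "rz": 0}, {"x": 0.1, "y": -0.006, "z": -0.015, "rx": 0, "ry": 0, "rz": 0}, {"x": 0.12, "y": -0.006, "z": -0.015, "rx": 0, "ry": 0, "rz": 0}, {"x": 0.14, "y": -0.006, "z": -0.015, "rx": 0, "ry": 0, "rz": 0}, {"x": 0.14, "y": -0.006, "z": -0.015, "rx": 0, "ry": 0, "rz": 0}]}}

```text
time_s: 16.65
tcp_pos: [0.5635, 0.3378, 0.2413]
orientation: [-0.442, 2.328, 0.18]
contact_force: [-0.0, -0.5, -0.2]
finger_gap: 0.293
grasp_force: 50.0
```

```bash
python3 - <<'E'
from cyl2 import *
p,R,s=now(); print(s["contact_force"]@R, s["wrist_torque"]@R, (p-tcp_c(0))@R)
s=bot.camera("scene");t=bot.camera("top")
f=lambda im:cv2.convertScaleAbs(im[:,:,::-1],alpha=1.4,beta=-30)
cv2.imwrite("pics/c3.png",np.hstack([crop(f(s),185,105,50,75,8),crop(f(t),95,170,50,75,8)]))
E
```

```text
[ 0.31340921 -0.48420065 -0.024337  ] [ 0.07449098  0.59745837 -0.02007807] [-0.07738558  0.00112177 -0.00278867]
```

>>> {"method": "apply_moves", "body": {"increments": [{"x": 0.03, "y": 0, "z": 0, "rx": 0, "ry": 0, "rz": 0}, {"x": 0.07, "y": 0, "z": 0, "rx": 0, "ry": 0, "rz": 0}, {"x": 0.11, "y": 0, "z": 0, "rx": 0, "ry": 0, "rz": 0}, {"x": 0.15, "y": 0, "z": 0, "rx": 0, "ry": 0, "rz": 0}, {"x": 0.19, "y": 0, "z": 0, "rx": 0, "ry": 0, "rz": 0}, {"x": 0.23, "y": 0, "z": 0, "rx": 0, "ry": 0, "rz": 0}, {"x": 0.27, "y": 0, "z": 0, "rx": 0, "ry": 0, "rz": 0}, {"x": 0.31, "y": 0, "z": 0, "rx": 0, "ry": 0, "rz": 0}, {"x": 0.35, "y": 0, "z": 0, "rx": 0, "ry": 0, "rz": 0}, {"x": 0.38, "y": 0, "z": 0, "rx": 0, "ry": 0, "rz": 0}]}}

```text
time_s: 18.0
tcp_pos: [0.5315, 0.3249, 0.2143]
orientation: [-0.444, 2.344, 0.176]
contact_force: [14.6, 1.9, -3.5]
finger_gap: 0.292
grasp_force: 49.7
```

```bash
python3 - <<'E'
from cyl2 import *
p,R,s=now(); print(s["contact_force"]@R, s["wrist_torque"]@R, (p-tcp_c(0))@R, s["qpos"].round(2))
E
```

```text
[-7.8812062  -3.53300641 12.44953752] [ 0.53949212 -1.18402387 -0.13229469] [-0.03374547  0.00083924 -0.00829966] [ 0.59  0.31  2.05 -1.34  0.15 -0.07]
```

>>> {"method": "apply_moves", "body": {"increments": [{"x": -0.03, "y": 0, "z": 0, "rx": 0, "ry": 0, "rz": 0}, {"x": -0.08, "y": 0, "z": 0, "rx": 0, "ry": 0, "rz": 0}, {"x": -0.13, "y": 0, "z": 0, "rx": 0, "ry": 0, "rz": 0}, {"x": -0.18, "y": 0, "z": 0, "rx": 0, "ry": 0, "rz": 0}, {"x": -0.23, "y": 0, "z": 0, "rx": 0, "ry": 0, "rz": 0}, {"x": -0.28, "y": 0, "z": 0, "rx": 0, "ry": 0, "rz": 0}, {"x": -0.33, "y": 0, "z": 0, "rx": 0, "ry": 0, "rz": 0}, {"x": -0.37, "y": 0, "z": 0, "rx": 0, "ry": 0, "rz": 0}, {"x": -0.38, "y": 0, "z": 0, "rx": 0, "ry": 0, "rz": 0}, {"x": -0.38, "y": 0, "z": 0, "rx": 0, "ry": 0, "rz": 0}]}}

```text
time_s: 19.25
tcp_pos: [0.5681, 0.3399, 0.2522]
orientation: [-0.445, 2.347, 0.177]
contact_force: [-0.5, 0.4, -1.3]
finger_gap: 0.29
grasp_force: 51.3
```

```bash
python3 - <<'E'
from cyl2 import *
p,R,s=now(); print(s["contact_force"]@R, s["wrist_torque"]@R, (p-tcp_c(0))@R, s["qpos"].round(2),Ro.from_matrix(R.T@Rc).as_rotvec())
E
```

```text
[1.1231968  0.57349617 0.74647427] [-0.02781145  0.47678218  0.01505364] [-0.08846051  0.00146238 -0.00862477] [ 0.57  0.31  1.92 -0.69  0.21 -0.75] [-0.00166709 -0.02023237 -0.00114195]
```

```bash
cat >> cyl2.py <<'E'
def pose(s,psi,off=(0,.0011,-.0028)):
    R=Rc@Ro.from_euler("x",psi,degrees=True).as_matrix(); return lseat+s*u+Rc@np.array(off)-R@m, R
E
python3 - <<'E'
from cyl2 import *
p,R,_=now()
for k in (0,-10,-20,-30): print(rel(p,R,*pose(.088,k)).round(3))
p,R=pose(.088,-30); print(rel(p,R,*pose(.03,-30)).round(3),rel(p,R,*pose(.0,-30)).round(3))
E
```

```text
[ 0.004 -0.002  0.024 -0.001 -0.006 -0.   ]
[ 0.004 -0.066  0.026 -0.056 -0.006 -0.001]
[ 0.003 -0.129  0.038 -0.112 -0.006 -0.001]
[ 0.003 -0.188  0.062 -0.167 -0.006 -0.002]
[ 0.387 -0.001  0.002  0.     0.     0.   ] [ 0.587 -0.001  0.003  0.     0.     0.   ]
```

>>> {"method": "apply_moves", "body": {"increments": [{"x": 0.004, "y": -0.002, "z": 0.012, "rx": -0.001, "ry": -0.006, "rz": 0}, {"x": 0.004, "y": -0.018, "z": 0.024, "rx": -0.014, "ry": -0.006, "rz": 0}, {"x": 0.004, "y": -0.042, "z": 0.025, "rx": -0.035, "ry": -0.006, "rz": 0}, {"x": 0.004, "y": -0.066, "z": 0.026, "rx": -0.056, "ry": -0.006, "rz": -0.001}, {"x": 0.003, "y": -0.098, "z": 0.032, "rx": -0.084, "ry": -0.006, "rz": -0.001}, {"x": 0.003, "y": -0.129, "z": 0.038, "rx": -0.112, "ry": -0.006, "rz": -0.001}, {"x": 0.003, "y": -0.159, "z": 0.05, "rx": -0.14, "ry": -0.006, "rz": -0.002}, {"x": 0.003, "y": -0.188, "z": 0.062, "rx": -0.167, "ry": -0.006, "rz": -0.002}, {"x": 0.003, "y": -0.188, "z": 0.062, "rx": -0.167, "ry": -0.006, "rz": -0.002}, {"x": 0.003, "y": -0.188, "z": 0.062, "rx": -0.167, "ry": -0.006, "rz": -0.002}]}}

```text
time_s: 20.5
tcp_pos: [0.5957, 0.3392, 0.292]
orientation: [-0.674, 2.356, 0.743]
contact_force: [-0.2, 0.0, -1.1]
finger_gap: 0.287
grasp_force: 52.6
```

```bash
python3 - <<'E'
from cyl2 import *
p,R,s=now(); print(s["contact_force"]@R, s["wrist_torque"]@R, s["qpos"].round(2)); print(rel(p,R,*pose(.088,-30)).round(3))
E
```

```text
[ 0.83082669 -0.2855069   0.72063501] [ 0.2168501   0.50725421 -0.00945661] [ 0.33  0.34  1.78  1.03  0.6  -2.56]
[ 0.301 -0.173  0.086 -0.016 -0.023 -0.011]
```

```bash
python3 - <<'E'
from cyl2 import *
p,R,_=now()
for k in (-20,-10,0): print(rel(p,R,*pose(.14,k)).round(3))
p,R=pose(.14,0); print(rel(p,R,*pose(.08,0)).round(3))
E
```

```text
[-0.043 -0.097  0.066  0.039 -0.023 -0.009]
[-0.042 -0.035  0.083  0.095 -0.024 -0.007]
[-0.043  0.022  0.111  0.151 -0.025 -0.005]
[ 0.4   -0.     0.002  0.     0.     0.   ]
```

>>> {"method": "apply_moves", "body": {"increments": [{"x": -0.03, "y": -0.01, "z": 0.02, "rx": 0.01, "ry": -0.004, "rz": 0}, {"x": -0.043, "y": -0.02, "z": 0.04, "rx": 0.03, "ry": -0.01, "rz": -0.002}, {"x": -0.043, "y": -0.03, "z": 0.06, "rx": 0.06, "ry": -0.018, "rz": -0.005}, {"x": -0.043, "y": -0.03, "z": 0.08, "rx": 0.095, "ry": -0.024, "rz": -0.006}, {"x": -0.043, "y": 0, "z": 0.095, "rx": 0.125, "ry": -0.025, "rz": -0.005}, {"x": -0.043, "y": 0.015, "z": 0.107, "rx": 0.145, "ry": -0.025, "rz": -0.005}, {"x": -0.043, "y": 0.022, "z": 0.111, "rx": 0.151, "ry": -0.025, "rz": -0.005}, {"x": -0.043, "y": 0.022, "z": 0.111, "rx": 0.151, "ry": -0.025, "rz": -0.005}, {"x": -0.043, "y": 0.022, "z": 0.111, "rx": 0.151, "ry": -0.025, "rz": -0.005}, {"x": -0.043, "y": 0.022, "z": 0.111, "rx": 0.151, "ry": -0.025, "rz": -0.005}]}}

```text
time_s: 21.75
tcp_pos: [0.6015, 0.3553, 0.2847]
orientation: [-0.449, 2.329, 0.183]
contact_force: [0.9, 0.2, -0.5]
finger_gap: 0.293
grasp_force: 52.6
```

```bash
python3 - <<'E'
from cyl2 import *
p,R,s=now(); print(s["contact_force"]@R, s["qpos"].round(2)); print(rel(p,R,*pose(.14,0)).round(3),rel(p,R,*pose(.08,0)).round(3))
s=bot.camera("scene");t=bot.camera("top")
f=lambda im:cv2.convertScaleAbs(im[:,:,::-1],alpha=1.4,beta=-30)
cv2.imwrite("pics/c4.png",np.hstack([crop(f(s),190,85,50,75,8),crop(f(t),80,145,50,75,8)]))
E
```

```text
[-0.29755428 -0.13372186  1.0193432 ] [ 0.56  0.32  1.8  -0.49  0.28 -0.97]
[-0.016 -0.015  0.004  0.001 -0.001  0.001] [ 0.384 -0.014  0.007  0.001 -0.001  0.001]
```

View pics/c4.png

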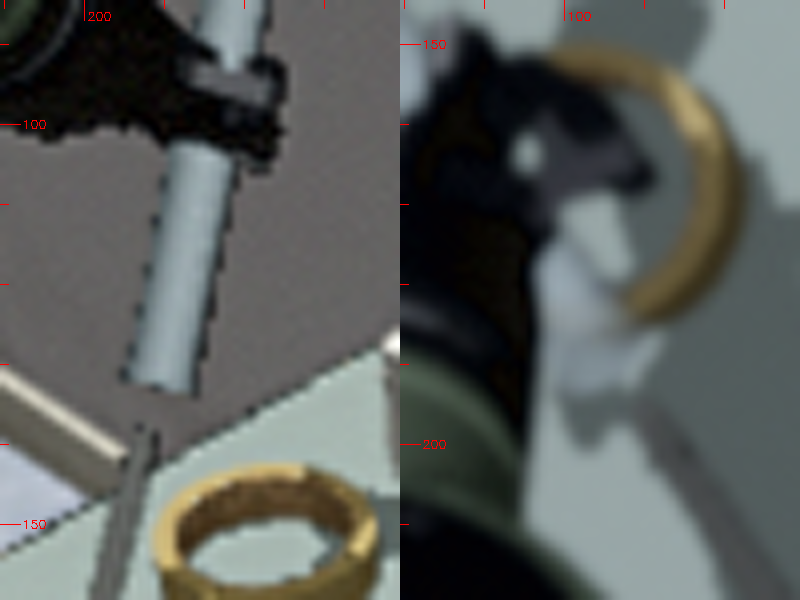

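The mouth (scene ≈209.9,133 px) is again just above the tip (≈207.9,138.5), much as before the first successful entry. Reinsert.

>>> {"method": "apply_moves", "body": {"increments": [{"x": -0.01, "y": -0.014, "z": 0.004, "rx": 0, "ry": 0, "rz": 0}, {"x": 0.03, "y": -0.014, "z": 0.005, "rx": 0, "ry": 0, "rz": 0}, {"x": 0.07, "y": -0.014, "z": 0.005, "rx": 0, "ry": 0, "rz": 0}, {"x": 0.11, "y": -0.014, "z": 0.005, "rx": 0, "ry": 0, "rz": 0}, {"x": 0.15, "y": -0.014, "z": 0.005, "rx": 0, "ry": 0, "rz": 0}, {"x": 0.19, "y": -0.014, "z": 0.005, "rx": 0, "ry": 0, "rz": 0}, {"x": 0.22, "y": -0.014, "z": 0.006, "rx": 0, "ry": 0, "rz": 0}, {"x": 0.25, "y": -0.014, "z": 0.006, "rx": 0, "ry": 0, "rz": 0}, {"x": 0.28, "y": -0.014, "z": 0.006, "rx": 0, "ry": 0, "rz": 0}, {"x": 0.28, "y": -0.014, "z": 0.006, "rx": 0, "ry": 0, "rz": 0}]}}

```text
time_s: 23.1
tcp_pos: [0.5755, 0.3424, 0.2552]
orientation: [-0.448, 2.327, 0.182]
contact_force: [-2.5, -0.3, 4.0]
finger_gap: 0.291
grasp_force: 53.0
```

```bash
cat > st.py <<'E'
from cyl2 import *
p,R,s=now(); print("F tool",(s["contact_force"]@R).round(1),"T",(s["wrist_torque"]@R).round(2), s["qpos"].round(2),"off",((p-pose(0,0)[0])@Rc).round(4)); print(rel(p,R,*pose(.08,0)).round(3),rel(p,R,*pose(.045,0)).round(3))
E
python3 st.py
```

```text
F tool [-1.1  0.6 -4.6] T [-0.03  0.68  0.06] [ 0.57  0.32  1.91 -0.73  0.2  -0.71] off [-0.0963 -0.0002 -0.0007]
[ 0.109  0.002  0.002  0.    -0.     0.001] [ 0.342  0.002  0.003  0.    -0.     0.001]
```

>>> {"method": "apply_moves", "body": {"increments": [{"x": 0, "y": 0, "z": -0.008, "rx": 0, "ry": 0, "rz": 0}, {"x": 0.03, "y": 0, "z": -0.012, "rx": 0, "ry": 0, "rz": 0}, {"x": 0.07, "y": 0, "z": -0.014, "rx": 0, "ry": 0, "rz": 0}, {"x": 0.11, "y": 0, "z": -0.014, "rx": 0, "ry": 0, "rz": 0}, {"x": 0.15, "y": 0, "z": -0.014, "rx": 0, "ry": 0, "rz": 0}, {"x": 0.18, "y": 0, "z": -0.014, "rx": 0, "ry": 0, "rz": 0}, {"x": 0.21, "y": 0, "z": -0.014, "rx": 0, "ry": 0, "rz": 0}, {"x": 0.24, "y": 0, "z": -0.014, "rx": 0, "ry": 0, "rz": 0}, {"x": 0.26, "y": 0, "z": -0.014, "rx": 0, "ry": 0, "rz": 0}, {"x": 0.28, "y": 0, "z": -0.014, "rx": 0, "ry": 0, "rz": 0}]}}

```text
time_s: 24.35
tcp_pos: [0.5464, 0.3304, 0.226]
orientation: [-0.448, 2.329, 0.181]
contact_force: [-0.2, -0.3, -0.3]
finger_gap: 0.292
grasp_force: 52.6
```

```bash
python3 st.py
```

```text
F tool [ 0.4 -0.2  0. ] T [ 0.05  0.51 -0.08] [ 0.58  0.31  2.01 -1.21  0.15 -0.22] off [-0.0534 -0.0006 -0.0021]
[-0.178  0.003  0.011  0.    -0.001  0.001] [ 0.056  0.004  0.013  0.    -0.001  0.001]
```

>>> {"method": "apply_moves", "body": {"increments": [{"x": 0, "y": 0, "z": 0, "rx": 0, "ry": 0, "rz": 0}, {"x": 0, "y": 0, "z": 0, "rx": 0, "ry": 0, "rz": 0}, {"x": 0, "y": 0, "z": 0, "rx": 0, "ry": 0, "rz": 0}, {"x": 0, "y": 0, "z": 0, "rx": 0, "ry": 0, "rz": 0}, {"x": 0, "y": 0, "z": 0, "rx": 0, "ry": 0, "rz": 0}, {"x": 0, "y": 0, "z": 0, "rx": 0, "ry": 0, "rz": 0}, {"x": 0, "y": 0, "z": 0, "rx": 0, "ry": 0, "rz": 0}, {"x": 0, "y": 0, "z": 0, "rx": 0, "ry": 0, "rz": 0}, {"x": 0, "y": 0, "z": 0, "rx": 0, "ry": 0, "rz": 0}, {"x": 0, "y": 0, "z": 0, "rx": 0, "ry": 0, "rz": 0}], "fingers": 0}}

```text
time_s: 25.6
tcp_pos: [0.5469, 0.3308, 0.2272]
orientation: [-0.448, 2.327, 0.182]
contact_force: [0.6, 0.7, 0.2]
finger_gap: 0.499
grasp_force: 0.0
```

```bash
python3 - <<'E'
from cyl2 import *
p,R,s=now(); print(s["contact_force"]@R)
cam={n:bot.camera(n) for n in("scene","top")}
for n in cam: cv2.imwrite(f"pics/rel_{n}.png",cam[n][:,:,::-1])
# foot: white; expected foot centre seated vs at s=.053
for sd in (0,.053):
    F=lseat+u*(sd+.185); print(sd,F.round(3),proj("scene",F).round(1),proj("top",F).round(1))
h=cv2.cvtColor(cam["scene"],cv2.COLOR_RGB2GRAY)
for y in range(55,140,4): print(y,h[y,195:245:2])
E
```

```text
[-0.74416143  0.44681927  0.47409841]
0 [0.61  0.351 0.209] [[213.7 116.7]] [[ 94.9 172.9]]
0.053 [0.644 0.365 0.246] [[218.2  99.2]] [[ 81.6 153.1]]
55 [113 113 108  92  92  90  91  92  92  91  92  92  92  90  93  91  90  91
  90  91  90  90  90  90  92]
59 [112 111 110  96  85  93  90  91  92  94  91  93  92  91  91  92  92  91
  91  90  90  92  90  89  91]
63 [114 102 105  88  83  93  92  92  91  91  91  91  92  92  91  91  92  92
  92  91  91  91  89  91  90]
67 [112 106  98  88  92  90  91  92  93  92  92  93  91  93  92  92  92  92
  92  93  91  91  92  91  91]
71 [92 91 92 91 91 92 92 91 93 91 93 93 93 93 91 92 91 92 91 90 92 91 91 92
 91]
75 [92 92 91 92 92 92 91 92 93 93 91 93 92 93 91 92 91 93 93 92 93 91 93 92
 93]
79 [92 92 91 93 92 91 93 94 92 92 92 94 92 93 92 92 92 93 93 92 92 91 93 93
 93]
83 [93 92 93 91 93 91 91 90 93 93 92 92 93 92 92 91 91 92 91 92 93 93 92 93
 92]
87 [93 94 93 92 90 93 93 93 92 91 92 94 92 92 92 93 93 92 92 92 92 91 92 92
 94]
91 [92 93 91 91 93 91 92 91 91 91 93 94 93 94 92 93 94 93 92 93 93 91 92 91
 91]
95 [94 92 93 92 93 92 93 92 92 92 92 92 
[... 491 characters left out ...]
 144 116  92  92  94  94  93
  92  93  93  96  93  93  94]
119 [ 14  17  15  21  24  28  32  31 100 138 149 135  54  93  92  93  94  93
  92  93  93  93  93  94  93]
123 [ 16  18  16  15  16  50  93  92  71  66  40  23  49  97  93  94  94  93
  93  92  93  93  92  89 118]
127 [ 14  17  15  16  18  14  22  25 109  48  81  34  22  97  93  93  93  93
  94  93  93 101 197 191 124]
131 [ 95  95  95  96  93  84  45  74  83  23  15  10  14  95  95  94  93  89
 119 152 151 145  94  97 131]
135 [162 122  89  90  91  77 123 145 146 103  89  95  94  83  82 148 151 149
 148 148 149 147  90 154 151]
139 [ 89  90 119 164 119 108 146 140 128  56  82 117 151 150 149 148 148 149
 148 149 150 147  98 129 122]
```

>>> {"method": "apply_moves", "body": {"increments": [{"x": 0, "y": 0, "z": 0, "rx": 0, "ry": 0, "rz": 0}, {"x": 0, "y": 0, "z": 0, "rx": 0, "ry": 0, "rz": 0}, {"x": 0, "y": 0, "z": -0.08, "rx": 0, "ry": 0, "rz": 0}, {"x": 0, "y": 0, "z": -0.18, "rx": 0, "ry": 0, "rz": 0}, {"x": 0, "y": 0, "z": -0.28, "rx": 0, "ry": 0, "rz": 0}, {"x": 0, "y": 0, "z": -0.38, "rx": 0, "ry": 0, "rz": 0}, {"x": 0, "y": 0, "z": -0.48, "rx": 0, "ry": 0, "rz": 0}, {"x": 0, "y": 0, "z": -0.56, "rx": 0, "ry": 0, "rz": 0}, {"x": 0, "y": 0, "z": -0.6, "rx": 0, "ry": 0, "rz": 0}, {"x": 0, "y": 0, "z": -0.6, "rx": 0, "ry": 0, "rz": 0}], "fingers": -1}}

```text
time_s: 26.95
tcp_pos: [0.488, 0.3074, 0.2915]
orientation: [-0.447, 2.327, 0.183]
contact_force: [0.8, 0.5, -0.8]
finger_gap: 0.998
grasp_force: 0.0
```

```bash
python3 - <<'E'
from cyl2 import *
p,R,s=now(); print(p,s["qpos"].round(2),s["contact_force"].round(1))
cam={n:bot.camera(n) for n in("scene","top")}
for n in cam: cv2.imwrite(f"pics/rel2_{n}.png",cam[n][:,:,::-1])
h=cv2.cvtColor(cam["scene"],cv2.COLOR_RGB2GRAY)
for y in range(97,188,3): print(y,h[y,190:232:2])
t=cv2.cvtColor(cam["top"],cv2.COLOR_RGB2GRAY);print("top")
for y in range(145,240,4): print(y,t[y,75:160:4])
E
```

```text
[0.48804538 0.30739419 0.29151889] [ 0.61  0.14  2.05 -0.71  0.25 -0.71] [ 0.8  0.5 -0.8]
97 [94 93 93 93 93 93 94 91 91 91 92 94 91 91 94 93 93 92 93 93 90]
100 [95 94 92 93 93 93 93 93 91 90 93 93 92 92 92 93 92 93 93 93 92]
103 [ 94  92  93  94  93  92  93  92  93  90 112 100  89  89  91  91  92  92
  94  93  92]
106 [ 94  92  93  93  92  92  92  93  93 116 166 163 169 170 129 101  91  91
  92  91  92]
109 [ 51  91  97  95  93  92  92  93  93  87  69  85 114  94  84 129 138 142
  97  92  93]
112 [ 34  29  23  36  44  89  98  95  93  93  95  95 131 156 148  92  65  73
  91  92  92]
115 [ 78  74  73  80  65  23  17  30  88  97  94 107 138 146 126  59  92  93
  94  93  92]
118 [ 26  94  37  61  56  38  27  20  26  16  20 126 146 143  92  92  93  92
  93  93  94]
121 [ 51  82  23  31  17  16  19  16  23  29  31 137 146 133  55  94  92  92
  94  93  94]
124 [ 93  49  47  61  50  44  17  15  21  26  26 149 145 105  92  93  92  94
  91  94  92]
127 [ 90  94  92  92  94  90  93  93  62  56 109 150 141  67  93  93  92  93
  93  92  93]
130 [ 99  85  90  92  91  92  92  92  88 118 144 149 1
[... 3349 characters left out ...]
8  23  46 110 137
 137  96 108 131]
213 [135 121 137 137 137 138 137 137 136  69  34  50  38  27  19  22  84 136
 134 108 100 103]
217 [113  25 130 137 137 137 137 136  71  28  24  67  38  28  17  19  94 103
 101  94 110  88]
221 [ 94  13  81 137 137 133 106  40  25  70  53  23  43  28  24  28 120  92
  88 100 100  86]
225 [ 68  21  83 133  71  32  27  25  27  27  27  36  59  46  54  29  76  85
  86 107  86  87]
229 [ 25  26  27  33  24  26  23  22  19  22  25  59  62  77  41  41  55  57
  86  88 117 117]
233 [ 28  23  26  27  27  27  24  25  23  20  14  34  86  61  54  66  55  50
  83 106 141 140]
237 [ 99  29  26  27  26  27  25  24  22  18  16  65  94  60  55  56  54  52
  52  88 138 140]
```

```bash
cat > push.py <<'E'
from cyl2 import *
Rq=Rc@Ro.from_euler("y",30,degrees=True).as_matrix()
def q(s,back,dy=0): return lseat+s*u+Rc@np.array([0,dy,0])-(.055+back)*Rq[:,2], Rq
E
python3 - <<'E'
from push import *
print(q(.125,.09)[0],q(.125,0)[0]); 
chain(q(.125,.08,.002),q(.125,.0,.002),q(.09,0,.002))
E
```

```text
[0.53593943 0.32198106 0.30663348] [0.55719289 0.33039611 0.21958478]
t 27.05 tcp [0.4882 0.3074 0.2909] q [ 0.61  0.14  2.05 -0.71  0.25 -0.71] F [ 0.1  0.5 -1.5] gap 1.0 grip 0.0
[-0.277 -0.014  0.216  0.     0.166  0.001]
[-0.    -0.     0.533  0.     0.     0.   ]
[ 0.201 -0.     0.118  0.     0.     0.   ]
```

>>> {"method": "apply_moves", "body": {"increments": [{"x": -0.06, "y": -0.003, "z": 0.05, "rx": 0, "ry": 0.035, "rz": 0}, {"x": -0.14, "y": -0.007, "z": 0.1, "rx": 0, "ry": 0.08, "rz": 0}, {"x": -0.22, "y": -0.01, "z": 0.17, "rx": 0, "ry": 0.125, "rz": 0}, {"x": -0.277, "y": -0.014, "z": 0.216, "rx": 0, "ry": 0.166, "rz": 0.001}, {"x": -0.24, "y": -0.014, "z": 0.28, "rx": 0, "ry": 0.166, "rz": 0.001}, {"x": -0.18, "y": -0.014, "z": 0.38, "rx": 0, "ry": 0.166, "rz": 0.001}, {"x": -0.12, "y": -0.014, "z": 0.49, "rx": 0, "ry": 0.166, "rz": 0.001}, {"x": -0.06, "y": -0.014, "z": 0.59, "rx": 0, "ry": 0.166, "rz": 0.001}, {"x": -0.01, "y": -0.014, "z": 0.678, "rx": 0, "ry": 0.166, "rz": 0.001}, {"x": -0.01, "y": -0.014, "z": 0.678, "rx": 0, "ry": 0.166, "rz": 0.001}]}}

```text
time_s: 28.3
tcp_pos: [0.5559, 0.332, 0.2181]
orientation: [-0.541, 2.839, 0.069]
contact_force: [0.1, -0.4, -0.2]
finger_gap: 1.002
grasp_force: 0.0
```

```bash
python3 - <<'E'
from push import *
chain(q(.125,.0,.002),q(.09,0,.002))
E
```

```text
t 28.3 tcp [0.5559 0.332  0.2181] q [ 0.54  0.41  1.68 -0.06  0.8  -1.38] F [ 0.1 -0.4 -0.2] gap 1.002 grip 0.0
[-0.007 -0.    -0.008 -0.    -0.001 -0.   ]
[ 0.201 -0.     0.118  0.     0.     0.   ]
```

Well‑conditioned joints now. Close (40 N) and then push along the tube.

>>> {"method": "apply_moves", "body": {"increments": [{"x": 0, "y": 0, "z": 0, "rx": 0, "ry": 0, "rz": 0}, {"x": 0, "y": 0, "z": 0, "rx": 0, "ry": 0, "rz": 0}, {"x": 0, "y": 0, "z": 0, "rx": 0, "ry": 0, "rz": 0}, {"x": 0, "y": 0, "z": 0, "rx": 0, "ry": 0, "rz": 0}, {"x": 0, "y": 0, "z": 0, "rx": 0, "ry": 0, "rz": 0}, {"x": 0, "y": 0, "z": 0, "rx": 0, "ry": 0, "rz": 0}, {"x": 0.02, "y": 0, "z": 0.012, "rx": 0, "ry": 0, "rz": 0}, {"x": 0.05, "y": 0, "z": 0.029, "rx": 0, "ry": 0, "rz": 0}, {"x": 0.08, "y": 0, "z": 0.047, "rx": 0, "ry": 0, "rz": 0}, {"x": 0.1, "y": 0, "z": 0.058, "rx": 0, "ry": 0, "rz": 0}], "fingers": 1, "newtons": 40}}

```text
time_s: 29.55
tcp_pos: [0.5486, 0.3301, 0.2141]
orientation: [-0.538, 2.82, 0.079]
contact_force: [-0.1, -0.2, 21.7]
finger_gap: 0.295
grasp_force: 43.7
```

```bash
python3 - <<'E'
from push import *
p,R,s=now(); print("F(-u,y,zt)",(s["contact_force"]@Rc).round(1)); chain(q(.09,0,.002))
h=cv2.cvtColor(bot.camera("scene"),cv2.COLOR_RGB2GRAY)
for y in range(100,128,3): print(y,h[y,200:232:2])
for y in range(157,181,2): print(y,h[y,190:220:1])
E
```

```text
F(-u,y,zt) [-15.2  -0.2 -15.5]
t 29.55 tcp [0.5486 0.3301 0.2141] q [ 0.54  0.4   1.71 -0.06  0.76 -1.37] F [-0.1 -0.2 21.7] gap 0.295 grip 43.7
[ 0.142 -0.006  0.094  0.001  0.006 -0.   ]
100 [16 41 21 93 92 91 91 92 92 91 92 92 90 92 92 91]
103 [58 19 13 52 94 92 92 91 92 91 91 92 92 91 92 92]
106 [25 13 17 13 97 98 88 89 90 92 90 93 93 91 91 92]
109 [ 13  17  12  11  78 160 167 168 166 116  93  90  91  90  92  92]
112 [ 19  13  23  15  24  70  91  94  83 102 133 138 145  91  91  93]
115 [ 16  18  17  17  13  89  97 135 155 140  82  67  77  89  92  91]
118 [ 15  16  13  16  15  24 113 143 143 117  88  93  92  92  91  93]
121 [ 21  16  17  19  23  51  58 145 140  71  94  95  92  94  93  92]
124 [25 21 17 17 15 15 45 64 94 78 34 95 92 92 93 93]
127 [19 16 21 13 15 18 32 30 44 61 36 93 92 93 91 93]
157 [149 148 148 148 149 148 149 148 145 143 139 147 144 140 127 125 141 123
 144 140  81 103 135 148 146 127 146 143 145 143]
159 [149 149 148 149 149 149 148 149 148 138 149 146 143 135 127 137 126 129
 150 143  92  75  79  79  80 103 120 135 148 139]
161 [148 148 149 148 148 149 149 145 
[... 532 characters left out ...]
131 149 149 149
 148 149 149 149 148 148 148 149 149 151 151 137]
171 [150 149 148 150 148 149 148 134  97 102 112 116 129 124 141 150 151 149
 150 149 150 151 149 149 149 151 150 136  98  87]
173 [116 131 136 145 146 149 149 122  89  91  84  95 136 111 144 146 136 111
 144 152 152 145 145 144 147 138  99  88  92  91]
175 [ 95  91  87  95 100 110 106  85  88  91  81  84  91  91  90  90  90  89
  90  97  94  89  89  90  89  91  92  93  92  93]
177 [103  66  61  80 103 106 102 113 107  95  91 101 103 109 100  95  96  97
  93  91  90  90  92  93  92  92  91  91  92  91]
179 [ 89  86  93  99 100 102  95  77  68  55  67  72  74  67  55  60  82 101
 108 113 112 106  98  96  94  94  91  90  90  92]
```

>>> {"method": "apply_moves", "body": {"increments": [{"x": 0.01, "y": 0, "z": -0.006, "rx": 0, "ry": -0.007, "rz": 0}, {"x": 0.022, "y": 0, "z": -0.01, "rx": 0, "ry": -0.015, "rz": 0}, {"x": 0.033, "y": 0, "z": -0.012, "rx": 0, "ry": -0.022, "rz": 0}, {"x": 0.033, "y": 0, "z": -0.012, "rx": 0, "ry": -0.022, "rz": 0}, {"x": 0.045, "y": 0, "z": -0.005, "rx": 0, "ry": -0.022, "rz": 0}, {"x": 0.058, "y": 0, "z": 0.003, "rx": 0, "ry": -0.022, "rz": 0}, {"x": 0.071, "y": 0, "z": 0.011, "rx": 0, "ry": -0.022, "rz": 0}, {"x": 0.084, "y": 0, "z": 0.018, "rx": 0, "ry": -0.022, "rz": 0}, {"x": 0.097, "y": 0, "z": 0.025, "rx": 0, "ry": -0.022, "rz": 0}, {"x": 0.11, "y": 0, "z": 0.032, "rx": 0, "ry": -0.022, "rz": 0}]}}

```text
time_s: 30.85
tcp_pos: [0.5343, 0.3239, 0.2026]
orientation: [-0.526, 2.758, 0.092]
contact_force: [1.2, -1.1, 13.9]
finger_gap: 0.293
grasp_force: 42.7
```

```bash
cat > chk.py <<'E'
from push import *
p,R,s=now(); print("F(-u,y,zt)",(s["contact_force"]@Rc).round(1),"T",(s["wrist_torque"]@Rc).round(2)); print("tcp off from seat along",((p-lseat)@np.c_[u,Rc[:,1],Rc[:,2]]).round(4),Ro.from_matrix(Rq.T@R).as_rotvec().round(3))
h=cv2.cvtColor(bot.camera("scene"),cv2.COLOR_RGB2GRAY)
for y in range(103,122,3): print(y,h[y,200:232:2])
for y in range(161,181,2): print(y,h[y,190:215])
E
python3 chk.py
```

```text
F(-u,y,zt) [-10.3  -1.4  -9.4] T [ 0.2  -0.71 -0.1 ]
tcp off from seat along [ 0.1239  0.0024 -0.0529] [-0.002 -0.082 -0.   ]
103 [94 93 92 92 94 91 92 92 92 93 92 92 92 94 93 92]
106 [56 96 92 92 92 92 92 92 90 91 94 93 92 92 91 93]
109 [21 52 95 93 92 92 91 93 92 92 93 92 92 92 93 92]
112 [ 21  16  88 108 137 112  97  89  90  90  91  92  93  93  92  90]
115 [ 20  17  18  87 133 159 157 160 137 113 101  90  93  93  92  91]
118 [ 18  14  13  49  92 102 134 132  89 101 130 135  90  92  91  93]
121 [ 15  14  14  49  94 103 136 145 125  61  87  68  92  93  93  92]
161 [149 149 149 148 149 149 150 149 144 133 140 143 144 134 130 148 130 128
 150 152 145 104  79  80  79]
163 [149 150 149 149 149 149 148 144 144 135 142 146 139 132 145 138 121 142
 150 150 151 152 143 107  98]
165 [149 149 149 148 149 149 150 144 133 142 143 144 131 128 147 129 129 151
 150 149 150 150 151 152 152]
167 [147 149 149 149 150 149 144 143 138 143 146 137 130 145 139 121 143 150
 150 149 149 149 149 149 149]
169 [149 149 149 149 149 150 146 136 141 145 143 129 125 146 126 129 150 150
 149 149 149 150 148 148 149]
171 [150 150 150 149 148 146 144 141 143 145 137 130 144 137 124 143 151 150
 149 149 149 150 150 149 149]
173 [117 133 141 148 147 148 139 143 143 141 129 125 141 122 129 149 150 150
 149 149 149 149 150 150 150]
175 [ 91  70  76  99 118 123 132 147 150 142 132 141 135 120 145 154 150 150
 150 151 151 151 146 152 138]
177 [107  62  48  60  65  64  68  79  81  83  91 114 117  96  96 100 113 146
 138  97  93  92  90  95  91]
179 [ 87  58  61  66  67  67  74  68  59  51  54  58  55  54  52  60  83  98
 106 112 112 105  97  96  95]
```

>>> {"method": "apply_moves", "body": {"increments": [{"x": 0.003, "y": -0.003, "z": -0.006, "rx": 0, "ry": 0, "rz": 0}, {"x": 0.007, "y": -0.003, "z": -0.01, "rx": 0, "ry": 0, "rz": 0}, {"x": 0.012, "y": -0.003, "z": -0.008, "rx": 0, "ry": 0, "rz": 0}, {"x": 0.018, "y": -0.003, "z": -0.004, "rx": 0, "ry": 0, "rz": 0}, {"x": 0.024, "y": -0.003, "z": 0, "rx": 0, "ry": 0, "rz": 0}, {"x": 0.03, "y": -0.003, "z": 0.003, "rx": 0, "ry": 0, "rz": 0}, {"x": 0.03, "y": -0.003, "z": 0.003, "rx": 0, "ry": 0, "rz": 0}, {"x": 0.03, "y": -0.003, "z": 0.003, "rx": 0, "ry": 0, "rz": 0}, {"x": 0.03, "y": -0.003, "z": 0.003, "rx": 0, "ry": 0, "rz": 0}, {"x": 0.03, "y": -0.003, "z": 0.003, "rx": 0, "ry": 0, "rz": 0}]}}

```text
time_s: 32.15
tcp_pos: [0.5334, 0.3235, 0.2027]
orientation: [-0.525, 2.75, 0.096]
contact_force: [7.9, 2.8, 10.9]
finger_gap: 0.296
grasp_force: 42.4
```

```bash
python3 chk.py
```

```text
F(-u,y,zt) [-13.7  -0.3  -1.9] T [ 0.08 -1.6  -0.04]
tcp off from seat along [ 0.1234  0.0024 -0.0536] [-0.003 -0.09  -0.   ]
103 [95 93 91 91 93 93 92 91 93 92 93 93 92 91 92 92]
106 [61 94 92 93 92 91 91 92 92 93 92 91 92 92 91 91]
109 [24 90 93 91 91 92 94 92 91 92 91 92 92 93 91 92]
112 [ 18  21  94 121 136 112  99  90  91  93  93  91  93  91  92  91]
115 [ 15  16  46  91 136 159 157 158 139 115  99  92  95  92  92  92]
118 [ 14  20  17  97  90 107 135 131  90 102 129 130  90  93  92  92]
121 [ 16  17  12  51  93 106 138 144 123  89  85  61  92  93  92  93]
161 [149 149 149 149 149 149 150 150 145 135 141 143 145 132 129 148 130 130
 151 152 145 101  80  78  79]
163 [149 148 149 149 149 149 148 144 143 137 142 144 139 131 144 138 121 143
 150 149 151 153 143 107  99]
165 [148 150 149 148 149 151 148 147 134 141 143 144 130 126 145 128 130 150
 150 149 149 149 151 152 151]
167 [147 148 149 148 149 148 144 143 140 142 144 138 130 144 137 119 143 151
 150 149 149 149 149 149 150]
169 [148 149 148 150 149 150 147 136 143 144 142 130 126 144 123 130 151 150
 149 148 149 149 149 149 149]
171 [150 150 149 149 149 145 145 142 143 145 137 130 144 138 123 144 151 151
 150 149 150 150 149 149 150]
173 [144 143 140 147 148 148 137 144 143 142 129 125 142 123 129 150 150 149
 149 150 150 150 150 150 151]
175 [ 91  70  74  97 119 123 133 145 150 141 132 140 134 126 152 152 151 151
 150 152 152 151 146 152 138]
177 [107  61  48  60  65  65  67  78  82  83  93 117 119  99 100  98 113 147
 138  97  93  93  88  95  91]
179 [ 88  57  60  65  66  69  73  69  59  51  55  58  58  56  52  59  83  98
 106 113 112 107  99  96  95]
```

```bash
cat > bott.py <<'E'
from push import *
d=np.array([.9966,-.0817,0]); g=np.array([.5609,-.3665,.030]); TL=np.radians(20)
Rk=frame(-d,[0,0,-1])@Ro.from_euler("y",TL).as_matrix()
def pick(up): return g+[0,0,up]-.054*Rk[:,2], Rk
az=np.radians(156); F1=frame([np.cos(az),np.sin(az),0],[0,0,-1])
E
python3 - <<'E'
from bott import *
a,b=np.array([.50,.27,.31]),pick(.11)[0]
print(b,pick(0)[0])
chain((a,F1),(a+(b-a)*.3,F1),(a+(b-a)*.6,F1),(a+(b-a)*.9,F1),pick(.11),pick(0))
E
```

```text
[ 0.57930734 -0.36800901  0.1907434 ] [ 0.57930734 -0.36800901  0.0807434 ]
t 32.2 tcp [0.5334 0.3235 0.2027] q [ 0.55  0.37  1.81 -0.09  0.62 -1.33] F [ 8.3  3.1 10.9] gap 0.287 grip 42.4
[ 0.075 -0.247 -0.789  0.045  0.104  0.251]
[-0.664 -1.101  0.239  0.     0.     0.   ]
[-0.664 -1.101  0.239  0.     0.     0.   ]
[-0.664 -1.101  0.239  0.     0.     0.   ]
[-0.221 -0.367  0.08   0.019  0.11  -0.106]
[-0.251  0.     0.689  0.     0.     0.   ]
```

```bash
sed -i 's/radians(156)/radians(141)/' bott.py; python3 - <<'E'
from bott import *
a,b=np.array([.50,.27,.31]),pick(.11)[0]
chain((a,F1),(a+(b-a)*.31,F1),(a+(b-a)*.62,F1),(a+(b-a)*.88,F1),pick(.11),pick(0))
E
```

```text
t 32.2 tcp [0.5334 0.3235 0.2027] q [ 0.55  0.37  1.81 -0.09  0.62 -1.33] F [ 8.3  3.1 10.9] gap 0.287 grip 42.4
[ 0.075 -0.247 -0.789  0.059  0.099  0.333]
[-0.957 -0.922  0.246  0.     0.     0.   ]
[-0.957 -0.922  0.246  0.     0.     0.   ]
[-0.803 -0.773  0.207  0.     0.     0.   ]
[-0.371 -0.357  0.095  0.033  0.108 -0.189]
[-0.251  0.     0.689  0.     0.     0.   ]
```

>>> {"method": "apply_moves", "body": {"increments": [{"x": 0, "y": 0, "z": 0, "rx": 0, "ry": 0, "rz": 0}, {"x": 0, "y": 0, "z": 0, "rx": 0, "ry": 0, "rz": 0}, {"x": 0, "y": 0, "z": -0.15, "rx": 0, "ry": 0, "rz": 0}, {"x": 0, "y": 0, "z": -0.4, "rx": 0, "ry": 0, "rz": 0}, {"x": 0, "y": 0, "z": -0.6, "rx": 0.008, "ry": 0.015, "rz": 0.05}, {"x": 0.02, "y": -0.05, "z": -0.75, "rx": 0.019, "ry": 0.031, "rz": 0.106}, {"x": 0.04, "y": -0.1, "z": -0.78, "rx": 0.03, "ry": 0.048, "rz": 0.162}, {"x": 0.05, "y": -0.15, "z": -0.789, "rx": 0.04, "ry": 0.065, "rz": 0.218}, {"x": 0.06, "y": -0.2, "z": -0.789, "rx": 0.05, "ry": 0.082, "rz": 0.275}, {"x": 0.075, "y": -0.247, "z": -0.789, "rx": 0.059, "ry": 0.099, "rz": 0.333}], "fingers": -1}}

```text
time_s: 33.45
tcp_pos: [0.4954, 0.2678, 0.3043]
orientation: [-1.043, -2.949, 0.025]
contact_force: [1.0, 0.4, 0.1]
finger_gap: 1.0
grasp_force: 0.0
```

```bash
python3 - <<'E'
from bott import *
a,b=np.array([.50,.27,.31]),pick(.11)[0]
chain((a,F1),(a+(b-a)*.29,F1),(a+(b-a)*.58,F1))
cam=bot.camera("scene");h=cv2.cvtColor(cam,cv2.COLOR_RGB2GRAY)
for y in range(109,125,3): print(y,h[y,200:232:2])
for y in range(167,181,2): print(y,h[y,190:215])
t=cv2.cvtColor(bot.camera("top"),cv2.COLOR_RGB2GRAY);print("top")
for y in range(158,190,4): print(y,t[y,78:122:2])
E
```

```text
t 33.45 tcp [0.4954 0.2678 0.3043] q [ 0.48  0.31  1.58 -0.    1.27 -0.41] F [1.  0.4 0.1] gap 1.0 grip 0.0
[-0.014  0.03  -0.038 -0.006 -0.002  0.   ]
[-0.895 -0.862  0.231  0.     0.     0.   ]
[-0.895 -0.862  0.231  0.     0.     0.   ]
109 [20 94 92 91 92 92 91 92 91 90 92 91 92 91 90 91]
112 [ 27  96  90 103 135 109 100  89  90  90  92  91  92  90  92  92]
115 [ 17  94  92  85 119 158 155 158 135 110 100  90  91  91  92  92]
118 [ 26  96  93  94  89 105 134 131  88  98 137 129  89  92  91  91]
121 [ 31  47  93  92  91 105 136 144 123  91  85  65  92  91  93  92]
124 [ 13  45  92  90  87 121 143 138  85  89  91  92  91  92  93  90]
167 [148 147 148 147 147 148 144 143 138 141 145 137 129 142 136 119 141 149
 149 148 149 148 148 148 149]
169 [148 148 148 148 149 147 146 135 141 142 142 128 126 143 123 129 149 149
 148 148 148 147 148 148 148]
171 [148 147 148 148 147 145 143 140 143 144 134 129 141 135 122 142 149 149
 149 148 149 148 148 147 149]
173 [153 149 148 150 148 147 137 142 142 141 128 124 141 120 128 148 149 149
 148 148 148 148 149 149 150]
175 [143  96 109 143 132 135
[... 356 characters left out ...]
8 138 138 135 133
 141 137 105 119]
162 [ 49  30  27  61 112 108  67  65 108 134 138 131 132 136 138 139 139 139
 140 144 138  92]
166 [ 62  24  14  13  17  44 105 138 143 150 151 135 133 127 123 135 138 139
 138 133 141 110]
170 [ 76  47  17  14  13  17  28  92 145 149 136 129 117 115 125 138 139 139
 138 133 138 101]
174 [ 57  75  43  26  15  12  14  15  56 123 135 119 117 129 138 139 139 138
 125  96  82  61]
178 [ 80  65  85  43  17  13  12  13  13  33 102 141 138 124 127 137 132 110
  88  76  58  67]
182 [100  69  60  86  51  17  13  11  12  13  25  97 141 140 129 107  88  77
  61  61  75  85]
186 [103  94  57  50  80  55  20  12  12  14  15  24  83 135 137 123  97  97
  94  89  86  87]
```

>>> {"method": "apply_moves", "body": {"increments": [{"x": -0.1, "y": -0.1, "z": 0, "rx": 0, "ry": 0, "rz": 0}, {"x": -0.25, "y": -0.24, "z": 0, "rx": 0, "ry": 0, "rz": 0}, {"x": -0.4, "y": -0.38, "z": 0.02, "rx": 0, "ry": 0, "rz": 0}, {"x": -0.55, "y": -0.52, "z": 0.05, "rx": 0, "ry": 0, "rz": 0}, {"x": -0.7, "y": -0.67, "z": 0.08, "rx": 0, "ry": 0, "rz": 0}, {"x": -0.82, "y": -0.79, "z": 0.1, "rx": 0, "ry": 0, "rz": 0}, {"x": -0.92, "y": -0.89, "z": 0.12, "rx": 0, "ry": 0, "rz": 0}, {"x": -0.98, "y": -0.94, "z": 0.15, "rx": 0, "ry": 0, "rz": 0}, {"x": -1, "y": -0.96, "z": 0.15, "rx": 0, "ry": 0, "rz": 0}, {"x": -1, "y": -0.96, "z": 0.15, "rx": 0, "ry": 0, "rz": 0}]}}

```text
time_s: 34.8
tcp_pos: [0.5227, 0.0617, 0.2846]
orientation: [-1.036, -2.955, 0.021]
contact_force: [0.5, -0.1, 0.2]
finger_gap: 0.999
grasp_force: 0.0
```

>>> {"method": "apply_moves", "body": {"increments": [{"x": -0.1, "y": -0.1, "z": 0.02, "rx": 0, "ry": 0, "rz": 0}, {"x": -0.25, "y": -0.24, "z": 0.05, "rx": 0, "ry": 0, "rz": 0}, {"x": -0.4, "y": -0.38, "z": 0.08, "rx": 0, "ry": 0, "rz": 0}, {"x": -0.55, "y": -0.52, "z": 0.11, "rx": 0, "ry": 0, "rz": 0}, {"x": -0.7, "y": -0.67, "z": 0.14, "rx": 0, "ry": 0, "rz": 0}, {"x": -0.82, "y": -0.79, "z": 0.17, "rx": 0, "ry": 0, "rz": 0}, {"x": -0.92, "y": -0.89, "z": 0.2, "rx": 0, "ry": 0, "rz": 0}, {"x": -0.98, "y": -0.94, "z": 0.22, "rx": 0, "ry": 0, "rz": 0}, {"x": -1, "y": -0.96, "z": 0.25, "rx": 0, "ry": 0, "rz": 0}, {"x": -1, "y": -0.96, "z": 0.25, "rx": 0, "ry": 0, "rz": 0}]}}

```text
time_s: 36.05
tcp_pos: [0.5493, -0.1445, 0.2482]
orientation: [-1.036, -2.954, 0.021]
contact_force: [0.7, 0.2, -1.3]
finger_gap: 0.998
grasp_force: 0.0
```

```bash
python3 - <<'E'
from bott import *
chain(pick(.08))
p,R,_=now(); print(rel(p,R,*pick(0)).round(3))
E
```

```text
t 36.05 tcp [ 0.5493 -0.1445  0.2482] q [-0.27  0.35  1.66 -0.01  1.14 -1.16] F [ 0.7  0.2 -1.3] gap 0.998 grip 0.0
[-1.091 -1.029  0.593  0.028  0.104 -0.187]
[-1.094 -1.02   1.127  0.028  0.104 -0.187]
```

>>> {"method": "apply_moves", "body": {"increments": [{"x": -0.12, "y": -0.1, "z": 0.02, "rx": 0.002, "ry": 0.01, "rz": -0.02}, {"x": -0.28, "y": -0.26, "z": 0.08, "rx": 0.007, "ry": 0.026, "rz": -0.05}, {"x": -0.45, "y": -0.42, "z": 0.15, "rx": 0.012, "ry": 0.044, "rz": -0.08}, {"x": -0.62, "y": -0.58, "z": 0.23, "rx": 0.016, "ry": 0.06, "rz": -0.11}, {"x": -0.78, "y": -0.74, "z": 0.31, "rx": 0.02, "ry": 0.076, "rz": -0.14}, {"x": -0.9, "y": -0.88, "z": 0.38, "rx": 0.024, "ry": 0.09, "rz": -0.165}, {"x": -0.97, "y": -0.95, "z": 0.43, "rx": 0.028, "ry": 0.104, "rz": -0.187}, {"x": -1, "y": -1, "z": 0.46, "rx": 0.028, "ry": 0.104, "rz": -0.187}, {"x": -1, "y": -1, "z": 0.46, "rx": 0.028, "ry": 0.104, "rz": -0.187}, {"x": -1, "y": -1, "z": 0.46, "rx": 0.028, "ry": 0.104, "rz": -0.187}]}}

```text
time_s: 37.3
tcp_pos: [0.572, -0.3556, 0.1821]
orientation: [-0.117, -2.794, -0.02]
contact_force: [0.1, 0.7, 1.1]
finger_gap: 0.998
grasp_force: 0.0
```

```bash
python3 - <<'E'
from bott import *
chain(pick(.06),pick(0))
E
```

```text
t 37.3 tcp [ 0.572  -0.3556  0.1821] q [-0.52  0.68  1.29 -0.14  1.49 -1.97] F [0.1 0.7 1.1] gap 0.998 grip 0.0
[-0.146 -0.078  0.241  0.     0.001 -0.001]
[-0.137  0.     0.376  0.     0.     0.   ]
```

>>> {"method": "apply_moves", "body": {"increments": [{"x": -0.07, "y": -0.04, "z": 0.1, "rx": 0, "ry": 0, "rz": 0}, {"x": -0.146, "y": -0.078, "z": 0.241, "rx": 0, "ry": 0.001, "rz": -0.001}, {"x": -0.18, "y": -0.078, "z": 0.33, "rx": 0, "ry": 0.001, "rz": -0.001}, {"x": -0.21, "y": -0.078, "z": 0.42, "rx": 0, "ry": 0.001, "rz": -0.001}, {"x": -0.24, "y": -0.078, "z": 0.5, "rx": 0, "ry": 0.001, "rz": -0.001}, {"x": -0.265, "y": -0.078, "z": 0.57, "rx": 0, "ry": 0.001, "rz": -0.001}, {"x": -0.278, "y": -0.078, "z": 0.605, "rx": 0, "ry": 0.001, "rz": -0.001}, {"x": -0.283, "y": -0.078, "z": 0.617, "rx": 0, "ry": 0.001, "rz": -0.001}, {"x": -0.283, "y": -0.078, "z": 0.617, "rx": 0, "ry": 0.001, "rz": -0.001}, {"x": -0.283, "y": -0.078, "z": 0.617, "rx": 0, "ry": 0.001, "rz": -0.001}]}}

```text
time_s: 38.55
tcp_pos: [0.5796, -0.3688, 0.0804]
orientation: [-0.112, -2.791, -0.021]
contact_force: [-0.3, -0.1, 0.8]
finger_gap: 0.999
grasp_force: 0.0
```

```bash
cat >> bott.py <<'E'
sseat=np.array([.5432,.1635,.078])
mb=np.array(pick(0)[1].T@(np.array([.4842,-.3602,.027])-pick(0)[0])); mb[1]=0
Rb=Rp@Ro.from_euler("y",TL).as_matrix()
def place(s,off=(0,0,0)): return sseat+s*u+Rp@np.array(off)-Rb@mb, Rb
dRb=Ro.from_matrix(Rk.T@Rb).as_rotvec()
Rg=lambda k:Rk@Ro.from_rotvec(k*dRb).as_matrix()
E
python3 - <<'E'
from bott import *
print(mb,place(.1)[0],place(0)[0],np.degrees(dRb))
a=np.array([.579,-.30,.20]); b=place(.11)[0]; c=lambda k:a+(b+[0,0,.08]-a)*k
chain(pick(0),(a,Rk),(c(.3),Rg(.3)),(c(.6),Rg(.6)),(c(.9),Rg(.9)),(b,Rb))
E
```

```text
[0.07129109 0.         0.08314037] [0.63634999 0.20038165 0.25419035] [0.57060509 0.17435073 0.18347968] [ -1.17619826 -44.19144583 -26.93936911]
t 38.55 tcp [ 0.5796 -0.3688  0.0804] q [-0.53  0.8   1.34 -0.15  1.33 -1.96] F [-0.3 -0.1  0.8] gap 0.999 grip 0.0
[ 0.003  0.005 -0.001  0.     0.     0.   ]
[ 0.309  0.452 -0.734  0.     0.     0.   ]
[ 0.054  1.013 -0.281 -0.002 -0.074 -0.045]
[-0.153  1.008 -0.263 -0.002 -0.074 -0.045]
[-0.347  0.974 -0.199 -0.002 -0.074 -0.045]
[ 0.016  0.296  0.468 -0.001 -0.025 -0.015]
```

>>> {"method": "apply_moves", "body": {"increments": [{"x": 0.003, "y": 0.005, "z": 0, "rx": 0, "ry": 0, "rz": 0}, {"x": 0.003, "y": 0.005, "z": 0, "rx": 0, "ry": 0, "rz": 0}, {"x": 0.003, "y": 0.005, "z": 0, "rx": 0, "ry": 0, "rz": 0}, {"x": 0.003, "y": 0.005, "z": 0, "rx": 0, "ry": 0, "rz": 0}, {"x": 0.003, "y": 0.005, "z": 0, "rx": 0, "ry": 0, "rz": 0}, {"x": 0.003, "y": 0.005, "z": 0, "rx": 0, "ry": 0, "rz": 0}, {"x": 0.003, "y": 0.005, "z": 0, "rx": 0, "ry": 0, "rz": 0}, {"x": 0.03, "y": 0.005, "z": -0.07, "rx": 0, "ry": 0, "rz": 0}, {"x": 0.07, "y": 0.005, "z": -0.18, "rx": 0, "ry": 0, "rz": 0}, {"x": 0.11, "y": 0.005, "z": -0.29, "rx": 0, "ry": 0, "rz": 0}], "fingers": 1, "newtons": 55}}

```text
time_s: 39.8
tcp_pos: [0.579, -0.3681, 0.1276]
orientation: [-0.112, -2.79, -0.021]
contact_force: [-0.5, 0.0, -1.6]
finger_gap: 0.627
grasp_force: 58.0
```

```bash
python3 - <<'E'
from bott import *
b=place(.11)[0]; a=np.array([.579,-.25,.24]); e=b+[-.01,-.03,.07]; c=lambda k:a+(e-a)*k
chain((a,Rk),(c(.36),Rg(.36)),(c(.71),Rg(.71)),(c(1),Rg(1)),(b,Rb))
E
```

```text
t 39.8 tcp [ 0.579  -0.3681  0.1276] q [-0.53  0.75  1.3  -0.15  1.41 -1.97] F [-0.5  0.  -1.6] gap 0.627 grip 58.0
[ 0.316  0.786 -0.682  0.    -0.     0.   ]
[ 0.032  1.022 -0.222 -0.002 -0.088 -0.054]
[-0.194  0.981 -0.185 -0.002 -0.086 -0.052]
[-0.324  0.774 -0.082 -0.002 -0.071 -0.043]
[ 0.074  0.161  0.48   0.    -0.     0.   ]
```

>>> {"method": "apply_moves", "body": {"increments": [{"x": 0.04, "y": 0.03, "z": -0.11, "rx": 0, "ry": 0, "rz": 0}, {"x": 0.1, "y": 0.1, "z": -0.25, "rx": 0, "ry": 0, "rz": 0}, {"x": 0.16, "y": 0.2, "z": -0.38, "rx": 0, "ry": 0, "rz": 0}, {"x": 0.2, "y": 0.32, "z": -0.48, "rx": 0, "ry": 0, "rz": 0}, {"x": 0.24, "y": 0.44, "z": -0.55, "rx": 0, "ry": 0, "rz": 0}, {"x": 0.27, "y": 0.56, "z": -0.61, "rx": 0, "ry": 0, "rz": 0}, {"x": 0.29, "y": 0.66, "z": -0.65, "rx": 0, "ry": 0, "rz": 0}, {"x": 0.31, "y": 0.74, "z": -0.67, "rx": 0, "ry": 0, "rz": 0}, {"x": 0.316, "y": 0.786, "z": -0.682, "rx": 0, "ry": 0, "rz": 0}, {"x": 0.316, "y": 0.8, "z": -0.682, "rx": 0, "ry": 0, "rz": 0}]}}

```text
time_s: 41.05
tcp_pos: [0.5791, -0.2475, 0.2387]
orientation: [-0.112, -2.789, -0.021]
contact_force: [0.3, -0.3, -1.1]
finger_gap: 0.626
grasp_force: 58.0
```

>>> {"method": "apply_moves", "body": {"increments": [{"x": 0.003, "y": 0.1, "z": -0.02, "rx": 0, "ry": -0.008, "rz": -0.005}, {"x": 0.006, "y": 0.2, "z": -0.04, "rx": 0, "ry": -0.017, "rz": -0.01}, {"x": 0.01, "y": 0.32, "z": -0.07, "rx": 0, "ry": -0.027, "rz": -0.017}, {"x": 0.014, "y": 0.44, "z": -0.1, "rx": -0.001, "ry": -0.038, "rz": -0.023}, {"x": 0.018, "y": 0.56, "z": -0.125, "rx": -0.001, "ry": -0.049, "rz": -0.03}, {"x": 0.022, "y": 0.68, "z": -0.15, "rx": -0.001, "ry": -0.06, "rz": -0.037}, {"x": 0.026, "y": 0.8, "z": -0.18, "rx": -0.001, "ry": -0.07, "rz": -0.043}, {"x": 0.03, "y": 0.9, "z": -0.2, "rx": -0.002, "ry": -0.08, "rz": -0.049}, {"x": 0.032, "y": 0.97, "z": -0.22, "rx": -0.002, "ry": -0.086, "rz": -0.053}, {"x": 0.032, "y": 1.0, "z": -0.222, "rx": -0.002, "ry": -0.088, "rz": -0.054}]}}

```text
time_s: 42.3
tcp_pos: [0.5981, -0.0983, 0.2723]
orientation: [0.132, -3.068, -0.06]
contact_force: [0.6, 0.4, -1.3]
finger_gap: 0.628
grasp_force: 57.9
```

>>> {"method": "apply_moves", "body": {"increments": [{"x": -0.02, "y": 0.1, "z": -0.02, "rx": 0, "ry": -0.008, "rz": -0.005}, {"x": -0.04, "y": 0.2, "z": -0.04, "rx": 0, "ry": -0.017, "rz": -0.01}, {"x": -0.06, "y": 0.32, "z": -0.06, "rx": 0, "ry": -0.027, "rz": -0.017}, {"x": -0.085, "y": 0.44, "z": -0.08, "rx": -0.001, "ry": -0.038, "rz": -0.023}, {"x": -0.11, "y": 0.56, "z": -0.1, "rx": -0.001, "ry": -0.049, "rz": -0.03}, {"x": -0.135, "y": 0.68, "z": -0.13, "rx": -0.001, "ry": -0.06, "rz": -0.037}, {"x": -0.16, "y": 0.8, "z": -0.15, "rx": -0.001, "ry": -0.07, "rz": -0.043}, {"x": -0.18, "y": 0.9, "z": -0.17, "rx": -0.002, "ry": -0.08, "rz": -0.049}, {"x": -0.19, "y": 0.97, "z": -0.18, "rx": -0.002, "ry": -0.086, "rz": -0.052}, {"x": -0.194, "y": 0.99, "z": -0.185, "rx": -0.002, "ry": -0.086, "rz": -0.052}]}}

```text
time_s: 43.55
tcp_pos: [0.6164, 0.0511, 0.304]
orientation: [-0.357, 2.916, 0.092]
contact_force: [1.2, -0.4, -1.8]
finger_gap: 0.626
grasp_force: 58.1
```

```bash
python3 - <<'E'
from bott import *
chain(place(.12),place(.08))
E
```

```text
t 43.55 tcp [0.6164 0.0511 0.304 ] q [ 0.03  0.32  1.58  0.09  1.05 -1.82] F [ 1.2 -0.4 -1.8] gap 0.626 grip 58.1
[-0.4    0.935  0.364 -0.002 -0.072 -0.043]
[ 0.251 -0.     0.091  0.     0.     0.   ]
```

>>> {"method": "apply_moves", "body": {"increments": [{"x": -0.03, "y": 0.07, "z": 0.01, "rx": 0, "ry": -0.008, "rz": -0.005}, {"x": -0.08, "y": 0.18, "z": 0.04, "rx": 0, "ry": -0.017, "rz": -0.01}, {"x": -0.13, "y": 0.3, "z": 0.08, "rx": 0, "ry": -0.026, "rz": -0.015}, {"x": -0.18, "y": 0.42, "z": 0.12, "rx": -0.001, "ry": -0.035, "rz": -0.02}, {"x": -0.23, "y": 0.54, "z": 0.17, "rx": -0.001, "ry": -0.044, "rz": -0.026}, {"x": -0.28, "y": 0.66, "z": 0.22, "rx": -0.001, "ry": -0.053, "rz": -0.031}, {"x": -0.33, "y": 0.77, "z": 0.28, "rx": -0.002, "ry": -0.061, "rz": -0.036}, {"x": -0.37, "y": 0.87, "z": 0.33, "rx": -0.002, "ry": -0.068, "rz": -0.041}, {"x": -0.395, "y": 0.93, "z": 0.36, "rx": -0.002, "ry": -0.072, "rz": -0.043}, {"x": -0.4, "y": 0.941, "z": 0.364, "rx": -0.002, "ry": -0.072, "rz": -0.043}]}}

```text
time_s: 44.8
tcp_pos: [0.6494, 0.2063, 0.2678]
orientation: [-0.508, 2.663, 0.114]
contact_force: [-0.1, 0.2, -1.5]
finger_gap: 0.628
grasp_force: 58.1
```

```bash
python3 - <<'E'
from bott import *
chain(place(.12),place(.075))
p,R,_=now(); M=p+R@mb; print("mouth",M.round(4),*[proj(n,M).round(1) for n in CAL],"tip",*[proj(n,sseat+.06*u).round(1) for n in CAL])
t0=sseat+u*((M-sseat)@u); print("tube axis there",*[proj(n,t0).round(1) for n in CAL])
ex=[M+.0195*(np.cos(a)*Rp[:,1]+np.sin(a)*Rp[:,2]) for a in np.linspace(0,2*np.pi,60)]
for n in CAL: P=proj(n,ex); print(n,"lip box",P.min(0).round(1),P.max(0).round(1))
for n in CAL:
    im=bot.camera(n); cv2.imwrite(f"pics/b1{n}.png",im[:,:,::-1]); h=cv2.cvtColor(im,cv2.COLOR_RGB2GRAY); c=proj(n,M)[0].astype(int)
    print(n,"cols",c[0]-14,"..",c[0]+15)
    for y in range(c[1]-14,c[1]+14,1 if n=="scene" else 1): print(y,*h[y,c[0]-14:c[0]+16])
E
```

```text
t 44.8 tcp [0.6494 0.2063 0.2678] q [ 0.27  0.37  1.65  0.07  0.69 -1.72] F [-0.1  0.2 -1.5] gap 0.628 grip 58.1
[-0.    -0.005 -0.004  0.    -0.    -0.   ]
[ 0.282 -0.     0.103  0.     0.     0.   ]
mouth [0.622  0.1955 0.1623] [[253.6 149.6]] [[172.  170.4]] tip [[248.5 169.8]] [[182.8 190.3]]
tube axis there [[253.8 149.7]] [[172.3 170.4]]
scene lip box [247.  147.7] [260.2 151.5]
top lip box [163.9 165.1] [180.  175.8]
scene cols 239 .. 268
135 90 111 151 153 151 148 137 124 118 118 100 91 104 121 142 159 165 168 171 169 172 170 165 161 155 140 141 139 141 135
136 94 108 148 151 151 151 151 146 114 119 101 102 99 101 115 131 145 153 157 158 162 162 161 157 139 138 138 139 141 136
137 95 102 134 151 150 145 132 111 107 127 120 105 107 108 108 121 123 135 138 138 149 151 153 156 140 139 129 127 134 140
138 96 103 132 150 145 130 115 120 146 193 170 113 111 121 133 138 132 127 118 126 135 136 145 162 145 138 126 125 128 137
139 97 105 128 138 122 110 111 121 143 189 179 131 122 122 139 148 150 149 142 137 134 128 112 126 136 138 135 135 140 141
140 98 101 112 118 116 126 140 133 13
[... 4989 characters left out ...]
3 86
177 101 101 100 100 100 99 99 98 95 95 100 104 103 92 72 71 93 102 103 99 84 61 48 48 49 44 32 43 68 84
178 100 99 99 98 98 98 97 96 94 92 99 103 102 94 74 70 91 102 104 100 87 64 47 45 51 50 38 40 63 82
179 98 98 97 96 96 96 95 95 93 92 97 102 103 96 78 68 85 99 103 102 91 67 48 45 49 50 41 41 61 81
180 96 95 95 95 95 94 94 93 92 92 96 102 103 99 85 67 77 97 103 102 93 73 52 45 47 48 42 42 61 80
181 95 94 94 93 92 91 91 91 90 91 94 101 104 101 90 68 73 94 103 103 96 78 57 45 43 46 44 45 63 81
182 92 92 92 91 91 89 89 89 88 88 91 99 103 102 92 72 71 93 103 104 99 84 61 45 43 44 45 48 64 82
183 90 90 89 89 88 87 87 86 84 85 89 98 103 103 94 75 71 91 102 104 100 87 64 46 42 43 44 49 64 81
```

>>> {"method": "apply_moves", "body": {"increments": [{"x": 0.05, "y": -0.005, "z": 0.014, "rx": 0, "ry": 0, "rz": 0}, {"x": 0.12, "y": -0.005, "z": 0.04, "rx": 0, "ry": 0, "rz": 0}, {"x": 0.2, "y": -0.005, "z": 0.069, "rx": 0, "ry": 0, "rz": 0}, {"x": 0.27, "y": -0.005, "z": 0.094, "rx": 0, "ry": 0, "rz": 0}, {"x": 0.32, "y": -0.005, "z": 0.112, "rx": 0, "ry": 0, "rz": 0}, {"x": 0.35, "y": -0.005, "z": 0.123, "rx": 0, "ry": 0, "rz": 0}, {"x": 0.38, "y": -0.005, "z": 0.134, "rx": 0, "ry": 0, "rz": 0}, {"x": 0.4, "y": -0.005, "z": 0.142, "rx": 0, "ry": 0, "rz": 0}, {"x": 0.42, "y": -0.005, "z": 0.149, "rx": 0, "ry": 0, "rz": 0}, {"x": 0.44, "y": -0.005, "z": 0.156, "rx": 0, "ry": 0, "rz": 0}]}}

```text
time_s: 46.15
tcp_pos: [0.6035, 0.1869, 0.2191]
orientation: [-0.507, 2.662, 0.114]
contact_force: [-0.4, 0.1, -2.0]
finger_gap: 0.623
grasp_force: 58.1
```

```bash
cat > stb.py <<'E'
from bott import *
p,R,s=now(); print("F(-u,y,zt)",(s["contact_force"]@Rp).round(1),"T",(s["wrist_torque"]@Rp).round(2),"off(-s,y,zt)",((p-place(0)[0])@Rp).round(4),s["qpos"].round(2),Ro.from_matrix(Rb.T@R).as_rotvec().round(3))
E
python3 stb.py
```

```text
F(-u,y,zt) [1.6 0.2 1.2] T [ 0.01  0.28 -0.04] off(-s,y,zt) [-0.0501 -0.0005 -0.0003] [ 0.26  0.34  1.83  0.09  0.54 -1.75] [-0.    -0.001  0.001]
```

>>> {"method": "apply_moves", "body": {"increments": [{"x": 0.03, "y": 0, "z": 0.011, "rx": 0, "ry": 0, "rz": 0}, {"x": 0.07, "y": 0, "z": 0.025, "rx": 0, "ry": 0, "rz": 0}, {"x": 0.11, "y": 0, "z": 0.04, "rx": 0, "ry": 0, "rz": 0}, {"x": 0.15, "y": 0, "z": 0.055, "rx": 0, "ry": 0, "rz": 0}, {"x": 0.19, "y": 0, "z": 0.069, "rx": 0, "ry": 0, "rz": 0}, {"x": 0.22, "y": 0, "z": 0.08, "rx": 0, "ry": 0, "rz": 0}, {"x": 0.25, "y": 0, "z": 0.091, "rx": 0, "ry": 0, "rz": 0}, {"x": 0.27, "y": 0, "z": 0.098, "rx": 0, "ry": 0, "rz": 0}, {"x": 0.28, "y": 0, "z": 0.102, "rx": 0, "ry": 0, "rz": 0}, {"x": 0.29, "y": 0, "z": 0.105, "rx": 0, "ry": 0, "rz": 0}]}}

```text
time_s: 47.4
tcp_pos: [0.5736, 0.1751, 0.187]
orientation: [-0.506, 2.66, 0.114]
contact_force: [0.2, 1.8, 2.1]
finger_gap: 0.628
grasp_force: 58.2
```

```bash
python3 stb.py
```

```text
F(-u,y,zt) [-2.1  1.6 -0.9] T [-0.07  0.05  0.06] off(-s,y,zt) [-0.0047 -0.0005 -0.0003] [ 0.26  0.34  1.94  0.12  0.43 -1.79] [-0.    -0.003  0.001]
```

>>> {"method": "apply_moves", "body": {"increments": [{"x": 0.005, "y": 0.002, "z": 0.002, "rx": 0, "ry": 0, "rz": 0}, {"x": 0.01, "y": 0.002, "z": 0.004, "rx": 0, "ry": 0, "rz": 0}, {"x": 0.015, "y": 0.002, "z": 0.006, "rx": 0, "ry": 0, "rz": 0}, {"x": 0.02, "y": 0.002, "z": 0.007, "rx": 0, "ry": 0, "rz": 0}, {"x": 0.025, "y": 0.002, "z": 0.009, "rx": 0, "ry": 0, "rz": 0}, {"x": 0.03, "y": 0.002, "z": 0.011, "rx": 0, "ry": 0, "rz": 0}, {"x": 0.035, "y": 0.002, "z": 0.013, "rx": 0, "ry": 0, "rz": 0}, {"x": 0.038, "y": 0.002, "z": 0.014, "rx": 0, "ry": 0, "rz": 0}, {"x": 0.038, "y": 0.002, "z": 0.014, "rx": 0, "ry": 0, "rz": 0}, {"x": 0.038, "y": 0.002, "z": 0.014, "rx": 0, "ry": 0, "rz": 0}]}}

```text
time_s: 48.65
tcp_pos: [0.5729, 0.1749, 0.1868]
orientation: [-0.504, 2.649, 0.115]
contact_force: [4.0, 3.3, 11.3]
finger_gap: 0.623
grasp_force: 59.2
```

```bash
python3 stb.py
```

```text
F(-u,y,zt) [-11.5   1.6  -4.5] T [-0.15 -0.62  0.1 ] off(-s,y,zt) [-0.004  -0.0004 -0.0007] [ 0.26  0.33  1.95  0.13  0.41 -1.8 ] [ 0.001 -0.014  0.001]
```

>>> {"method": "apply_moves", "body": {"increments": [{"x": -0.02, "y": 0, "z": -0.007, "rx": 0, "ry": 0, "rz": 0}, {"x": -0.02, "y": 0, "z": -0.007, "rx": 0, "ry": 0, "rz": 0}, {"x": -0.02, "y": 0, "z": -0.007, "rx": 0, "ry": 0, "rz": 0}, {"x": -0.02, "y": 0, "z": -0.007, "rx": 0, "ry": 0, "rz": 0}, {"x": -0.02, "y": 0, "z": -0.1, "rx": 0, "ry": 0, "rz": 0}, {"x": -0.02, "y": 0, "z": -0.25, "rx": 0, "ry": 0, "rz": 0}, {"x": -0.02, "y": 0, "z": -0.42, "rx": 0, "ry": 0, "rz": 0}, {"x": -0.02, "y": 0, "z": -0.6, "rx": 0, "ry": 0, "rz": 0}, {"x": -0.02, "y": 0, "z": -0.75, "rx": 0, "ry": 0, "rz": 0}, {"x": -0.02, "y": 0, "z": -0.8, "rx": 0, "ry": 0, "rz": 0}], "fingers": -1}}

```text
time_s: 49.9
tcp_pos: [0.5241, 0.1557, 0.2943]
orientation: [-0.506, 2.659, 0.114]
contact_force: [-0.5, 0.6, -0.3]
finger_gap: 0.999
grasp_force: 0.0
```

```bash
cat > lev.py <<'E'
from bott import *
c=np.array([np.cos(.377),np.sin(.377),0]); knob=np.array([.5259,.0437,.127]); hinge=np.array([.5553,.0553,.076])
RL=frame(-c,[0,0,-1])
def lp(x): return np.array([*(hinge+x*c)[:2],.112+.0726]),RL   # x: finger centre relative to hinge along push
E
python3 - <<'E'
from lev import *
print((knob-hinge)@c)
a=lp(-.095)
chain((a[0]+[0,0,.08],RL),a,lp(-.0))
for n in CAL: cv2.imwrite(f"pics/b2{n}.png",bot.camera(n)[:,:,::-1])
h=cv2.cvtColor(cv2.imread("pics/b2scene.png"),cv2.COLOR_BGR2GRAY)
for s_ in (0,.114): print(s_,proj("scene",sseat+s_*u).round(1),proj("top",sseat+s_*u).round(1))
# difference to start image: extent of bottle along tube line
d=cv2.absdiff(cv2.imread("pics/b2scene.png"),cv2.imread("pics/scene0.png")).max(2)
for y in range(138,196,3): print(y,d[y,236:272:2])
E
```

```text
-0.03160567316235454
t 49.9 tcp [0.5241 0.1557 0.2943] q [ 0.24  0.14  1.9   0.09  0.67 -1.76] F [-0.5  0.6 -0.3] gap 0.999 grip 0.0
[ 0.705 -0.699 -0.113 -0.     0.14  -0.   ]
[0.    0.    0.533 0.    0.    0.   ]
[-0.633  0.     0.     0.     0.     0.   ]
0 [[243.2 189.9]] [[192.6 208.8]]
0.114 [[253.2 151.6]] [[173.3 172.4]]
138 [ 19  76  91 131 110  70  10  62  92  74  74 127 142  11   7   4   7   6]
141 [  6   8   4  32  35 120 113  99 112 171 109  97   3   5   5   6   7   7]
144 [  6   6   6   6   7  10  18 156 109 132 120  51   9   6   5   6   6   7]
147 [  6   5   5   7  66  41  19  24  72 107  79  13   5   5   5   7   6   5]
150 [ 8  7  6 13  5 12 15 38 22 43 24 28 35  5  7  5  6  6]
153 [ 5  6  5 24  7  4  4 21 19 15 38 58 15 11  7  5  4  7]
156 [ 4  5 12  7  5  3  8 34 34 33 33 30  9 28 34  7  7  4]
159 [ 6  5 23  3  4  4 22 34 33 34 33 17  9  9 12  5  5  6]
162 [ 7  9  7  4  3  4 33 33 32 32 33  8  9  8  7  6  5  6]
165 [ 6 16  5  4  3 19 34 32 33 33 32  9  8  9  6  5  7  6]
168 [ 8 21  4  3  4 31 31 33 32 34 18  9  9  8  7  7  6  6]
171 [ 7  9  4  2 27 21 13 34 34 30 10  8  6  5  7  7  6  7]
174 [ 7 12 29 33 17 19 14 48 33  5  9  8  8  6  6  5  7  6]
177 [ 6  7  2 14 19 12 13 17 16 18  5  8  5  6  5  6  4  6]
180 [ 7  6  6 22 20 24 39 14 23 12 13  6  6  7  5  8  6  6]
183 [ 7  5  9 26 21 31 45  5  2 46 48 35  3  9  8  8  6  6]
186 [ 5  3  7 25 28 46 25 21 53 53 52 53 53 54 58 49 34  7]
189 [11 32 37 45 31  5 38 31 48 52 53 51 52 55 52 54  7  7]
192 [27 32 33 28  2  5  3 15 56 41 33  9  4 34 53  7  7  7]
195 [29 33 31 31 25 17  4  8 54 49 39 11 51 44  4  7  6  7]
```

>>> {"method": "apply_moves", "body": {"increments": [{"x": 0.08, "y": -0.08, "z": -0.02, "rx": 0, "ry": 0.015, "rz": 0}, {"x": 0.2, "y": -0.2, "z": -0.04, "rx": 0, "ry": 0.04, "rz": 0}, {"x": 0.33, "y": -0.33, "z": -0.06, "rx": 0, "ry": 0.065, "rz": 0}, {"x": 0.46, "y": -0.46, "z": -0.08, "rx": 0, "ry": 0.09, "rz": 0}, {"x": 0.58, "y": -0.58, "z": -0.1, "rx": 0, "ry": 0.115, "rz": 0}, {"x": 0.66, "y": -0.66, "z": -0.11, "rx": 0, "ry": 0.13, "rz": 0}, {"x": 0.7, "y": -0.69, "z": -0.113, "rx": 0, "ry": 0.14, "rz": 0}, {"x": 0.705, "y": -0.699, "z": -0.113, "rx": 0, "ry": 0.14, "rz": 0}, {"x": 0.705, "y": -0.699, "z": -0.113, "rx": 0, "ry": 0.14, "rz": 0}, {"x": 0.705, "y": -0.699, "z": -0.113, "rx": 0, "ry": 0.14, "rz": 0}], "fingers": 1}}

```text
time_s: 51.25
tcp_pos: [0.4671, 0.0209, 0.2627]
orientation: [0.588, -3.084, -0.0]
contact_force: [-0.2, -0.4, -0.3]
finger_gap: 0.002
grasp_force: 0.0
```

>>> {"method": "apply_moves", "body": {"increments": [{"x": 0, "y": 0, "z": 0.1, "rx": 0, "ry": 0, "rz": 0}, {"x": 0, "y": 0, "z": 0.25, "rx": 0, "ry": 0, "rz": 0}, {"x": 0, "y": 0, "z": 0.4, "rx": 0, "ry": 0, "rz": 0}, {"x": 0, "y": 0, "z": 0.5, "rx": 0, "ry": 0, "rz": 0}, {"x": -0.05, "y": 0, "z": 0.533, "rx": 0, "ry": 0, "rz": 0}, {"x": -0.13, "y": 0, "z": 0.533, "rx": 0, "ry": 0, "rz": 0}, {"x": -0.21, "y": 0, "z": 0.533, "rx": 0, "ry": 0, "rz": 0}, {"x": -0.29, "y": 0, "z": 0.533, "rx": 0, "ry": 0, "rz": 0}, {"x": -0.37, "y": 0, "z": 0.533, "rx": 0, "ry": 0, "rz": 0}, {"x": -0.43, "y": 0, "z": 0.533, "rx": 0, "ry": 0, "rz": 0}]}}

```text
time_s: 52.5
tcp_pos: [0.5276, 0.0445, 0.1826]
orientation: [0.588, -3.084, -0.0]
contact_force: [-1.9, 0.2, 1.2]
finger_gap: 0.001
grasp_force: 0.8
```

```bash
cat > stl.py <<'E'
from lev import *
p,R,s=now(); print("F(-c,y,z)",(s["contact_force"]@RL).round(1),"x",((p-np.r_[hinge[:2],0])@RL).round(4),s["finger_gap"])
im=bot.camera("scene").max(2)
ys,xs=np.where(im[185:225,250:300]<25); print("dark knob px n,cx,cy",len(xs),xs.mean()+250,ys.mean()+185)
for th in (-.55,0,.4,.55,.7,.85): K=hinge+.06*np.sin(th)*c+[0,0,.06*np.cos(th)]; print(th,proj("scene",K).round(1),proj("top",K).round(1))
E
python3 stl.py
```

```text
F(-c,y,z) [ 1.7  0.9 -1.2] x [ 2.970e-02  1.000e-04 -1.826e-01] 0.0013917331569479959
dark knob px n,cx,cy 256 267.76171875 191.328125
-0.55 [[266.8 200.8]] [[240.2 212.7]]
0 [[271.5 190.8]] [[234.8 199.9]]
0.4 [[275.1 186.6]] [[231.2 191. ]]
0.55 [[276.3 185.9]] [[230.1 188.2]]
0.7 [[277.4 185.6]] [[229.2 185.8]]
0.85 [[278.4 185.8]] [[228.4 183.7]]
```

>>> {"method": "apply_moves", "body": {"increments": [{"x": -0.03, "y": 0, "z": 0, "rx": 0, "ry": 0, "rz": 0}, {"x": -0.06, "y": 0, "z": 0, "rx": 0, "ry": 0, "rz": 0}, {"x": -0.09, "y": 0, "z": 0, "rx": 0, "ry": 0, "rz": 0}, {"x": -0.12, "y": 0, "z": 0, "rx": 0, "ry": 0, "rz": 0}, {"x": -0.15, "y": 0, "z": 0, "rx": 0, "ry": 0, "rz": 0}, {"x": -0.17, "y": 0, "z": 0, "rx": 0, "ry": 0, "rz": 0}, {"x": -0.19, "y": 0, "z": 0, "rx": 0, "ry": 0, "rz": 0}, {"x": -0.205, "y": 0, "z": 0, "rx": 0, "ry": 0, "rz": 0}, {"x": -0.22, "y": 0, "z": 0, "rx": 0, "ry": 0, "rz": 0}, {"x": -0.235, "y": 0, "z": 0, "rx": 0, "ry": 0, "rz": 0}]}}

```text
time_s: 53.8
tcp_pos: [0.557, 0.0562, 0.1819]
orientation: [0.587, -3.075, 0.001]
contact_force: [-10.1, -5.0, 3.4]
finger_gap: 0.001
grasp_force: 6.2
```

```bash
python3 stl.py|head -1
```

```text
F(-c,y,z) [11.2 -1.  -3.4] x [-0.0019  0.0002 -0.1819] 0.0009240899904607712
```

>>> {"method": "apply_moves", "body": {"increments": [{"x": -0.008, "y": 0, "z": 0, "rx": 0, "ry": 0, "rz": 0}, {"x": -0.016, "y": 0, "z": 0, "rx": 0, "ry": 0, "rz": 0}, {"x": -0.016, "y": 0, "z": 0, "rx": 0, "ry": 0, "rz": 0}, {"x": 0.05, "y": 0, "z": 0, "rx": 0, "ry": 0, "rz": 0}, {"x": 0.15, "y": 0, "z": 0, "rx": 0, "ry": 0, "rz": 0}, {"x": 0.28, "y": 0, "z": 0, "rx": 0, "ry": 0, "rz": 0}, {"x": 0.42, "y": 0, "z": -0.1, "rx": 0, "ry": 0, "rz": 0}, {"x": 0.58, "y": 0, "z": -0.3, "rx": 0, "ry": 0, "rz": 0}, {"x": 0.75, "y": 0, "z": -0.5, "rx": 0, "ry": 0, "rz": 0}, {"x": 0.85, "y": 0, "z": -0.6, "rx": 0, "ry": 0, "rz": 0}]}}

```text
time_s: 55.1
tcp_pos: [0.4407, 0.01, 0.2744]
orientation: [-0.587, 3.085, -0.0]
contact_force: [1.0, -0.2, -0.4]
finger_gap: -0.005
grasp_force: 0.0
```

```bash
python3 - <<'E'
from lev import *
S=bot.camera("scene");T=bot.camera("top")
for n,im,(x0,x1,y0,y1) in (("scene",S,(255,295,170,215)),("top",T,(215,255,170,225))):
    m=im.max(2).astype(int)
    ys,xs=np.where(m[y0:y1,x0:x1]<45); print(n,len(xs),np.median(xs)+x0,np.median(ys)+y0)
    for y in range(y0,y1,3): print(y,m[y,x0:x1:2])
h=cv2.cvtColor(S,cv2.COLOR_RGB2GRAY)
print("cyl foot"); 
for y in range(109,125,3): print(y,h[y,200:232:2])
for n,(s,t) in {"long":(lseat,.2)}.items(): pass
print(bot.observe()["time_s"],bot.observe()["contact_force"])
E
```

```text
scene 255 261.0 185.0
170 [ 24  22  24  30  50 163 158 159 158 160 158 158 159 160 158 161 160 160
 158 160]
173 [ 21  16  28  34  42 167 160 160 160 159 159 159 160 159 159 159 159 159
 160 159]
176 [ 22  19  19  21  52  54 139 165 154 162 159 158 159 159 159 159 158 159
 160 160]
179 [ 19  18  73 120  37  44  52  63  59  60 160 159 159 159 159 159 159 159
 158 159]
182 [ 21 119 169  88  46  39  46  60  73 139 160 159 163 159 158 159 159 160
 160 161]
185 [ 33 103  91  35  38  24  33  29  50  22  38  14  87 163 159 160 160 159
 160 160]
188 [ 27  31  21  24  18  18  54 149  63  13  19  16  70 163 159 159 160 160
 160 161]
191 [ 25  20  23  15  30  85 162 160 162  56  30  95 161 161 160 160 161 159
 160 160]
194 [ 22  14  39 158 193 187 162 163 155 120 111 162 160 160 159 159 159 160
 160 160]
197 [ 89 166 192 187 187 186 187 160 174 122 133 176 162 160 158 159 161 161
 160 160]
200 [ 95 187 186 185 186 188 145 123 111 124  71  80 113 164 182 186 182 161
 163 158]
203 [189 184 185 184 187 142  88  76  95 117  74 124 127 124 103 189 184 185
 181 142]
206 [183 183 183 186 159 114  73  
[... 1591 characters left out ...]
 107 107 107 108 108 108 108 102  84
  84 133]
218 [52 63 73 73 73 73 73 74 71 73 72 72 72 73 73 72 73 72 73 73]
221 [53 76 84 84 84 84 84 83 84 85 84 84 84 84 84 84 84 85 85 85]
224 [59 87 92 91 92 92 92 92 92 91 92 92 92 92 93 93 93 92 93 92]
cyl foot
109 [60 59 61 60 57 60 59 60 58 61 61 60 61 60 61 61]
112 [ 99  98  97 112 144 118 108  95  97  91  52  46  52  54  56  57]
115 [ 97  98  96  91 127 165 162 166 143 117 108  52  52  53  55  57]
118 [ 96  97  97  97  93 111 141 138  92 104 144  82  51  56  57  56]
121 [ 95  97  97  97  95 111 142 149 129  94  91  60  54  54  55  56]
124 [ 94  93  95  96  93 127 150 146  90  96  98  92  50  58  55  59]
55.2 [ 0.10583018  0.10052902 -0.05078201]
```

```bash
python3 - <<'E'
from lev import *
roll=np.c_[Rp[:,1],Rp[:,2]]
for s in (0,.01,.02):
    Cn=np.array([sseat+(s+.114)*u+.027*(i*Rp[:,1]+j*Rp[:,2]) for i in(-1,1) for j in(-1,1)])
    F=np.array([lseat+(s+.19)*u+.030*(np.cos(a)*Rp[:,1]+np.sin(a)*Rp[:,2]) for a in np.linspace(0,6.28,40)])
    print(s,*[(n,proj(n,Cn).min(0).round(1),proj(n,Cn).max(0).round(1),"foot",proj(n,F).min(0).round(1),proj(n,F).max(0).round(1)) for n in CAL])
for n,(x0,x1,y0,y1) in (("scene",(232,275,128,180)),("top",(155,205,150,200))):
    d=cv2.absdiff(bot.camera(n)[:,:,::-1],cv2.imread(f"pics/{n}0.png")).max(2)[y0:y1,x0:x1]>20
    print(n)
    for y in range(0,d.shape[0],2): print(y+y0,"".join(".#"[int(v)] for v in d[y]))
E
```

```text
0 ('scene', array([241.2, 147.9]), array([264.9, 155.2]), 'foot', array([204.1, 111.8]), array([224.1, 118.2])) ('top', array([161.3, 162.2]), array([185.8, 183. ]), 'foot', array([ 80.6, 162.6]), array([106.8, 180. ]))
0.01 ('scene', array([242.1, 144.5]), array([265.8, 151.8]), 'foot', array([205. , 108.5]), array([224.9, 115. ])) ('top', array([159.5, 158.8]), array([184. , 179.6]), 'foot', array([ 78. , 158.9]), array([104.5, 176.3]))
0.02 ('scene', array([243., 141.]), array([266.7, 148.5]), 'foot', array([205.8, 105.1]), array([225.8, 111.7])) ('top', array([157.6, 155.3]), array([182.2, 176.1]), 'foot', array([ 75.4, 155.2]), array([102.1, 172.6]))
scene
128 ############################...............
130 ############################...............
132 #############################..............
134 #############################..............
136 #############################..............
138 #############################..............
140 ############################...............
142 #############################..............
144 ##############################............
[... 1496 characters left out ...]
.....###...............######...........
176 .............####.................#####...........
178 ..............####.................######.........
180 ...............####.................#####.........
182 ................###..................#####........
184 .................###..................#####.......
186 ..................###..................#####......
188 ...................##.........##........####......
190 ....................###.......#######....#####....
192 .....................#####.....#######...#####....
194 ......................#####.....#######...####....
196 ........................#####....#####..######....
198 ..........................####...#####.#######....
```

```bash
python3 -c "
from plant import bot
print(bot.job_done())"
```

```text
the job is handed in; nothing more can be done
None
```

I've handed the job in: both vessels are upside down on their tubes and resting on the collars, and the air lever is pushed over to its stop. The job took about 55 s of the 72 s. The final seating check came from camera pixel readings and contact forces. I never aimed at the small beaker or the dropper bottle, but I didn't check them at the end.

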